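# Pack and sanitise two layers of flavour tubs

## Robot

A 6-joint arm with a two-finger parallel gripper is mounted at the origin on the work surface. World frame = base frame: x ahead of the robot, y to its left, z up, the work surface at z = 0. Lengths are in m, angles in rad, forces in N, time in s.
With the tool pointing down it reaches from about 0.375 to 0.975 m from the base axis. Payload 3.8 kg.
Tool frame: the origin (TCP) lies between the finger pads; the fingertips stand 11 mm ahead of it and the grasp point (between the pads) lies 8 mm behind it; z points along the fingers, y is the direction in which the jaws open and shut (so a half turn about z gives the same grasp; the last joint's range is limited). The gripper opens to 88 mm and grips with 3 to 60 N. Pads are 18 mm wide; open, the fingers measure 123 mm over their backs; the gripper's body (75 mm by 187 mm) begins 45 mm behind the grasp point.
Start: joints at [1.23, 0.264, 1.604, -0, 1.274, -0.037], TCP at [0.202, 0.644, 0.25] pointing down, gripper open.
Joint ranges: [-2.63, 2.63], [-0.94, 2.18], [0.31, 2.57], [-1.31, 4.45], [0, 2.66], [-2.55, 2.55]. Speed limits (rad/s): [2.57, 2.57, 3.14, 3.14, 3.14, 3.14].

## Interface

Orientations are given as a rotation vector (axis times angle).
In Python, from plant import sensors, get_image, robot, models gives the robot as it stands.
- The arm moves only by the tool servo_tool, never from a script. Its argument "moves" is a list of rows, each a list of 7 numbers: the shift along the tool's x, y, z in mm, then the turn, a rotation vector about the tool's x, y, z in rad, then the finger opening in mm, from 0 to 88.1. In form: [[x, y, z, rx, ry, rz, gripper], ...]. A call has 1 to 8 rows; each row is the pose to reach, as a shift and turn from the pose commanded when the call began, along the tool's axes at that moment; what a row does not reach only later rows make up. A row lasts 1/12 s, in which the tool goes at most 41.7 mm and 7.16 degrees, less where a joint would pass 70% of its speed; a pose out of reach is approached as far as the arm can. A call with a gripper value outside its range is refused whole. The fingers move at their own pace and stop on an object; "newtons" is the grip in N (left out, the last holds). Time passes only in rows, so rows that repeat a pose let the fingers close. It gives the time, the measured TCP pose, the force and the opening at its end, in the units of the state.
- sensors.read_state(): the state, without advancing time (a new reading comes with each control period).
- get_image(name): name is "side" or "top" or "wrist"; returns a dict with "frame" (384x512x3 uint8, blue, green, red), "range_z" (384x512 float32, m along the optical axis (not along the pixel's ray), 0 where there is no reading), "intrinsics" (3x3 intrinsics, pixels), "xyz" and "attitude" of the camera in the world. Camera axes: x right, y up, looking along -z (the intrinsics and any distortion apply to the point x, -y, -z); pixel columns grow to the right and rows downward; lengths in m; the calibration is good to about 2 mm. A picture is of the moment at which its call begins.
- robot.close_job(): hands the job in, once; it reports no verdict.
Trained networks look in the newest picture that a camera, given by its name, has taken for a name from the list of things; names that differ only in an ending like _2 or _b are one class to them, and where a whole thing is asked for, a point or a joint stands for the part that bears it (a point fixed in the world has none). Each returns a list of dicts, best first, with "score" (0 to 1); they miss things now and then, are a little off and sometimes report something else, mostly with a low value. They report only what shows in the picture. A call takes as long as a camera call. They do not tell look-alikes from the thing itself.
- models.find_in(target, camera): "location" ([x, y, z] in m, in world coordinates, good to about 4 mm: the middle of the surface that is visible of it).
- models.landmark_of(target, camera): "location" ([x, y, z] in m, in world coordinates, good to about 4 mm: a listed point, or the origin of a listed thing).
The state is a dict: "time_s": time; "joint_positions": joint angles; "joint_vel": joint speeds; "tau": joint torques, N m; "eef_pos": TCP position; "tool_rot": TCP orientation; "ft_force": force on the tool from outside, world axes, zero at the start; "ft_torque": the same for the moment, N m; "finger_gap": opening from 0.0 (shut) to 1.0 (fully open).
Only numpy, scipy, OpenCV 4.12 (cv2) and the standard library are available. Lean on these libraries where they do the work, as an engineer would, in place of code of your own. Each camera call takes 0.05 s, during which the arm holds its last target.

## Task

Close down the mixing bench: set the two blue-lidded tubs flat in the wooden tray, one towards each end, and with nothing over them press the sanitiser bottle's nozzle cap fully down and let it spring back. Then lay the white separator sheet level and squarely on top of them, lengthways along the tray, set every orange-lidded tub (two or three) side by side flat and wholly on the sheet, and press the nozzle again to spray the upper layer. Leave everything else on the bench where it is, and finish with the whole pack standing, let go, and the nozzle up.

Things in the scene. Friction and masses are not known exactly. Their poses are not given: they have to be found in the camera images.
- blue1: closed flavour tub with a blue lid, a box 60 (x) x 50 (y) x 34 (z) mm, about 90 g; origin at the centre of its underside, z up
- blue2: closed flavour tub with a blue lid, a box 60 (x) x 50 (y) x 34 (z) mm, about 90 g; origin at the centre of its underside, z up
- orange1: closed flavour tub with an orange lid, a box 60 (x) x 50 (y) x 34 (z) mm, about 90 g; origin at the centre of its underside, z up; may be absent
- orange2: closed flavour tub with an orange lid, a box 60 (x) x 50 (y) x 34 (z) mm, about 90 g; origin at the centre of its underside, z up; may be absent
- orange3: closed flavour tub with an orange lid, a box 60 (x) x 50 (y) x 34 (z) mm, about 90 g; origin at the centre of its underside, z up; may be absent
- sheet: white stiff separator sheet lying flat, 210 (x) x 100 (y) x 6 (z) mm, 120 g, narrowed to a waist 60 mm wide (y) over the middle 45 mm of its length, where it can be gripped across; origin at the centre of its underside, x along its length
- tray: fixed shallow wooden tray, outside 240 (x) x 130 (y) mm, low rim 5 mm thick whose top is 13 mm above the table, inner floor 5 mm above the table; origin at the centre of its underside on the table, x along its length; it takes the lower layer of tubs in one row along x
- bottle: fixed white sanitiser bottle with a green band, 64 mm across, standing beside the tray on a 90 mm square steel foot, sprung red nozzle cap on top; origin at the centre of its foot on the table
- nozzle_top (a point): centre of the flat top of the red nozzle cap (34 mm across, 156 mm above the table when up; a 9 mm thick spout stands out 43 mm from its axis towards the tray, its top 4.5 mm below the cap's); it moves down with the cap
- nozzle (a joint): how far the nozzle cap is pressed down: 0 up, 0.010 m fully down (about 2 N to start, 6.5 N at the bottom); it springs back up by itself
- bowl: bystander: terracotta mixing bowl, 72 mm across, 50 mm high
- carton: bystander: red carton, 70 x 45 x 22 mm
- spoon: bystander: spoon, 150 mm long, lying flat
- tongs: bystander: steel tongs, 170 mm long, lying flat
Things that resemble listed ones, but are neither listed nor needed, are in the scene too. What is shaped like the orange1 but pink or turquoise is not meant.

How it is judged:
By the outcome, as a careful person would: the job done as asked, in the order asked, and still so for the second after the job is handed in, with the robot touching nothing.
Of orange1, orange2, orange3 only 2 to 3 are there at a start; the rules pass over those that are not, and their reading is None.
At some moment in a run one of orange1, orange2, orange3 may be knocked a few centimetres aside while the robot is not near it.
It also fails if it takes over 208 s, if anything falls off the work surface, if the arm or the gripper's body presses on something with over 40 N, if the wrist force passes 120 N, or if a joint passes its speed limit or range.

## Working session

There is one attempt and no reset: what is moved stays moved. The work goes in short steps, Python scripts to look and compute and a tool call to move; the robot and the scene stay as the last step left them, time stands still between calls to the robot, and variables do not carry over. Pictures are saved under pics/ and viewed, and the job is handed in when it is done.

Besides the shell and the picture viewer there is one more tool, called after "Call:" as name([rows], argument=value, ...), one row to a line, values as JSON. servo_tool: Moves the arm, as the interface text tells. Its arguments: {"type":"object","properties":{"moves":{"type":"array","items":{"type":"array","items":{"type":"number"}}},"newtons":{"type":"number"}},"required":["moves"]}

```bash
ls; mkdir -p pics; cat > h.py <<'E'
import numpy as np, cv2
from scipy.spatial.transform import Rotation as R
from plant import sensors,get_image,robot,models
def cloud(im):
    d=im["range_z"];K=np.array(im["intrinsics"]);v,u=np.mgrid[:d.shape[0],:d.shape[1]]
    x=(u-K[0,2])/K[0,0]*d;y=(v-K[1,2])/K[1,1]*d
    p=np.stack([x,-y,-d],-1)
    a=np.array(im["attitude"])
    M=R.from_rotvec(a).as_matrix() if a.size==3 else (a if a.shape==(3,3) else R.from_quat(a).as_matrix())
    return p@M.T+np.array(im["xyz"])
def snap(n,f):
    im=get_image(n);cv2.imwrite(f"pics/{f}.png",im["frame"]);np.save(f"pics/{f}_c.npy",cloud(im));return im
E
python3 - <<'E'
from h import *
for n in("side","top","wrist"):
    im=snap(n,n+"0");print(n,im["xyz"],im["attitude"],im["intrinsics"],[k for k in im])
s=sensors.read_state();print(s)
E
```

```text
pics
side [0.39395564 0.79349384 1.08028149] [ 0.10886602 -1.10682837 -2.78807586] [[417.51406651   0.         259.86516559]
 [  0.         417.51406651 190.36980309]
 [  0.           0.           1.        ]] ['frame', 'range_z', 'intrinsics', 'xyz', 'attitude']
top [ 0.3347217  -0.09330619  1.27680594] [ 0.13674903 -0.13094615 -1.57470744] [[429.16616652   0.         255.10742667]
 [  0.         429.16616652 193.78819568]
 [  0.           0.           1.        ]] ['frame', 'range_z', 'intrinsics', 'xyz', 'attitude']
wrist [0.13793377 0.66314368 0.3848573 ] [-0.2322169  -0.16743341  1.26061217] [[312.96920219   0.         251.99447249]
 [  0.         312.96920219 188.65608624]
 [  0.           0.           1.        ]] ['frame', 'range_z', 'intrinsics', 'xyz', 'attitude']
{'time_s': 0.15, 'joint_positions': array([ 1.23008791e+00,  2.64604293e-01,  1.60504342e+00,  1.90212994e-05,
        1.27370141e+00, -3.68894362e-02]), 'joint_vel': array([-2.00874959e-03, -2.48082182e-03, -5.08757678e-03, -2.83340326e-05,
       -3.49242127e-04,  3.21441532e-04]), 'tau': array([-7.39288362e-05, -5.02848637e+01, -3.57466435e+01,  7.28549366e-02,
        2.49561178e-02, -9.69215330e-05]), 'eef_pos': array([0.20175099, 0.64359366, 0.24866681]), 'tool_rot': array([-4.75360272e-01, -3.10506785e+00,  2.70438104e-03]), 'ft_force': array([-0.55848632, -0.11157063, -0.15308843]), 'ft_torque': array([-0.10527868,  0.07586129,  0.00063742]), 'finger_gap': 0.999500735166296}
```

View pics/top0.png

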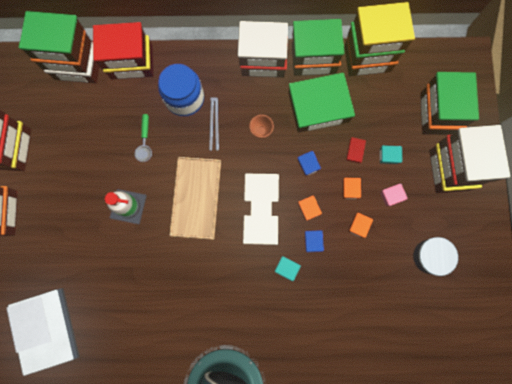

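View pics/side0.png

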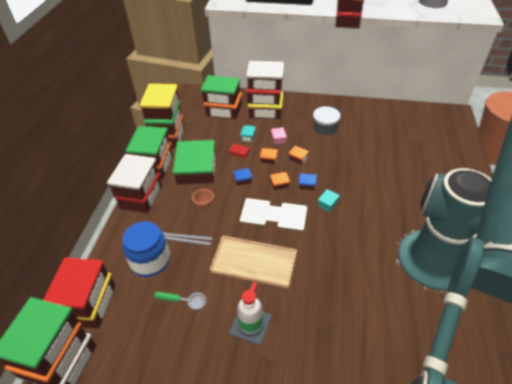

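View pics/wrist0.png

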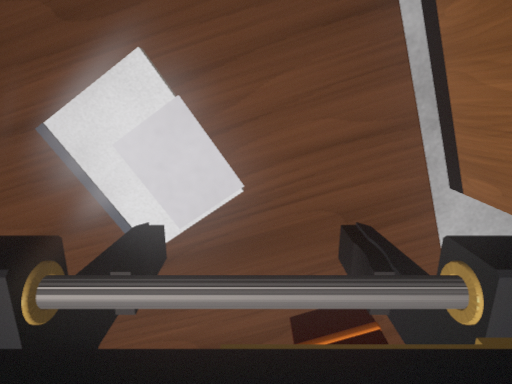

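The top view (image up is +x, left is +y) shows these things:
- **Tubs:** blue at (309,163) and (314,241); orange at (310,208), (352,188) and (362,225).
- **Look-alikes:** pink at (395,195); turquoise at (391,155) and (288,269).
- **Rest of the job:** tray (196,198), sheet (261,209), bottle (125,205).
- **Bystanders:** carton (356,150), bowl, tongs and spoon.

I'll measure them next.

```bash
cat >> h.py <<'E'
def cc(f,c,lo,hi,zmin,zmax,amin=40,box=None,nm=""):
    """f: bgr, c cloud; hsv range; returns rects in world xy"""
    hsv=cv2.cvtColor(f,cv2.COLOR_BGR2HSV)
    m=cv2.inRange(hsv,np.array(lo),np.array(hi))>0
    z=c[...,2];m&=(z>zmin)&(z<zmax)
    n,l,st,ce=cv2.connectedComponentsWithStats(m.astype(np.uint8),connectivity=4)
    out=[]
    for i in range(1,n):
        if st[i,4]<amin: continue
        p=c[l==i]
        if box and not(box[0]<p[:,0].mean()<box[1] and box[2]<p[:,1].mean()<box[3]): continue
        (cx,cy),(w,h),a=cv2.minAreaRect((p[:,:2]*1000).astype(np.float32))
        if w<h: w,h,a=h,w,a-90
        a=(a+90)%180-90
        print(nm,"px",ce[i].round(),"n",st[i,4],"c",round(cx,1),round(cy,1),"dim",round(w,1),round(h,1),"long axis deg",round(a,1),"z",np.round(np.percentile(p[:,2],[5,50,95])*1000,1))
        out.append((cx,cy,w,h,a))
    return out
E
python3 - <<'E'
from h import *
f=cv2.imread("pics/top0.png");c=np.load("pics/top0_c.npy")
cc(f,c,(3,150,110),(14,255,255),.022,.05,40,nm="orange")
cc(f,c,(105,150,60),(125,255,255),.022,.05,40,nm="blue")
cc(f,c,(0,150,60),(3,255,255),.01,.05,40,nm="red")
cc(f,c,(80,80,60),(98,255,255),.02,.05,40,nm="turq")
cc(f,c,(0,0,170),(180,60,255),.002,.02,40,nm="sheet",box=(.2,.8,-.3,.1))
cc(f,c,(8,40,120),(25,180,255),.0,.025,200,nm="tray")
for t in("tray","sheet","bottle","nozzle_top","bowl","carton","spoon","tongs"):
    for cam in("top","side"):
        try: print(t,cam,[(round(d["score"],2),np.round(d["location"],4)) for d in models.landmark_of(t,cam)[:2]])
        except Exception as e: print(t,e)
E
```

```text
orange px [255. 122.] n 67 c 763.2 -89.5 dim 50.2 16.0 long axis deg -31.8 z [23.3 34.5 48.3]
orange px [352. 187.] n 343 c 566.6 -374.7 dim 61.9 48.0 long axis deg -3.4 z [31.1 35.3 39.3]
orange px [310. 207.] n 345 c 507.7 -249.1 dim 59.8 49.6 long axis deg 22.9 z [30.2 35.1 39.3]
orange px [361. 225.] n 363 c 456.5 -396.5 dim 61.3 50.4 long axis deg -25.8 z [30.5 35.  38.5]
blue px [309. 162.] n 293 c 641.7 -250.2 dim 57.0 46.7 long axis deg 22.8 z [31.  35.3 39.6]
blue px [314. 241.] n 317 c 410.6 -258.3 dim 55.0 46.4 long axis deg -0.3 z [31.1 35.  39.1]
red px [356. 150.] n 342 c 683.6 -395.2 dim 69.6 44.5 long axis deg -14.0 z [16.8 23.2 27. ]
turq px [392. 154.] n 324 c 667.0 -497.5 dim 59.1 50.3 long axis deg 85.2 z [30.5 35.  39. ]
turq px [287. 268.] n 368 c 333.0 -180.5 dim 58.8 49.5 long axis deg 62.5 z [30.7 34.8 38.9]
turq px [243. 372.] n 66 c 51.4 -52.6 dim 68.3 12.6 long axis deg 43.2 z [20.5 26.3 45.8]
sheet px [261. 209.] n 2116 c 510.7 -105.9 dim 211.0 102.6 long axis deg -1.6 z [ 3.3  7.2 11.5]
tray px [196. 198.] n 3597 c 546.5 90.2 dim 247.1 137.0 long axis de
[... 232 characters left out ...]
heet side [(0.82, array([ 0.5079, -0.1047,  0.0052]))]
bottle top [(0.8, array([0.5163, 0.2952, 0.0029]))]
bottle side [(0.65, array([0.5236, 0.2907, 0.0009]))]
nozzle_top top []
nozzle_top side [(0.62, array([0.5212, 0.2929, 0.1564]))]
bowl top [(0.63, array([ 7.439e-01, -1.091e-01,  4.000e-04]))]
bowl side [(0.79, array([ 7.492e-01, -1.134e-01,  4.000e-04]))]
carton top [(0.96, array([ 0.6794, -0.3945, -0.    ])), (0.24, array([ 0.4507, -0.3961,  0.0025]))]
carton side [(0.75, array([ 6.821e-01, -3.932e-01, -3.000e-04]))]
spoon top [(0.58, array([0.7268, 0.247 , 0.0041]))]
spoon side [(0.89, array([0.7264, 0.2495, 0.001 ]))]
tongs top [(0.85, array([0.7702, 0.038 , 0.0019]))]
tongs side []
```

```bash
python3 - <<'E'
from h import *
f=cv2.imread("pics/top0.png")
cv2.imwrite("pics/crop0.png",cv2.resize(f[95:290,90:425],None,fx=2.3,fy=2.3,interpolation=cv2.INTER_CUBIC))
E
```

```text
(no output)
```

View pics/crop0.png

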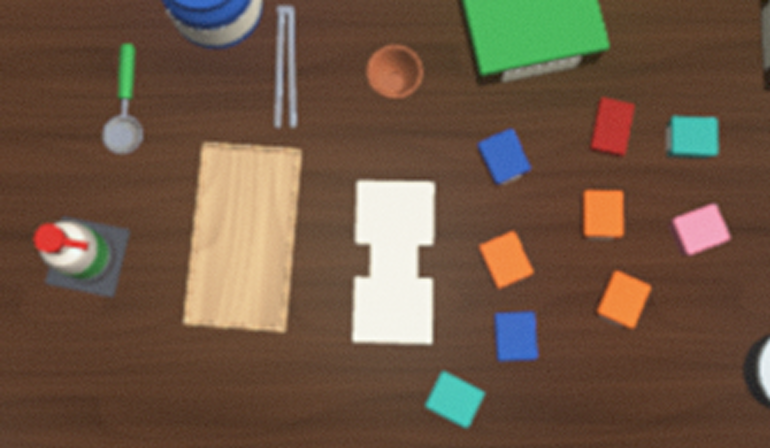

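The crop confirms exactly two blue tubs, three orange ones, and the pink and turquoise look-alikes. I'll refine the poses by intersecting pixel rays with planes of known height.

```bash
cat >> h.py <<'E'
def ray(im,u,v,z):
    K=np.array(im["intrinsics"]);M=R.from_rotvec(im["attitude"]).as_matrix()
    u=np.asarray(u,float);v=np.asarray(v,float)
    d=np.stack([(u-K[0,2])/K[0,0],-(v-K[1,2])/K[1,1],-np.ones_like(u)],-1)@M.T
    o=np.array(im["xyz"]);t=(z-o[2])/d[...,2]
    return (o+d*t[...,None])[...,:2]
def seg(im,lo,hi,z,zr,amin=60,box=None,nm=""):
    f=cv2.resize(im["frame"],None,fx=4,fy=4,interpolation=cv2.INTER_CUBIC)
    c=cloud(im);zz=cv2.resize(c[...,2].astype(np.float32),None,fx=4,fy=4,interpolation=cv2.INTER_NEAREST)
    hsv=cv2.cvtColor(f,cv2.COLOR_BGR2HSV)
    m=(cv2.inRange(hsv,np.array(lo),np.array(hi))>0)&(zz>zr[0])&(zz<zr[1])
    m=cv2.morphologyEx(m.astype(np.uint8),cv2.MORPH_OPEN,np.ones((5,5)))
    m=cv2.morphologyEx(m,cv2.MORPH_CLOSE,np.ones((5,5)))
    cs,_=cv2.findContours(m,cv2.RETR_EXTERNAL,cv2.CHAIN_APPROX_NONE);out=[]
    for k in cs:
        if cv2.contourArea(k)<amin*16: continue
        k=k[:,0,:]; p=ray(im,(k[:,0]+.5)/4-.5,(k[:,1]+.5)/4-.5,z)*1000
        if box and not(box[0]<p[:,0].mean()/1e3<box[1] and box[2]<p[:,1].mean()/1e3<box[3]): continue
        (cx,cy),(w,h),a=cv2.minAreaRect(p.astype(np.float32))
        if w<h: w,h,a=h,w,a-90
        a=(a+90)%180-90
        print(nm,"px",(k.mean(0)/4).round(),"c",round(cx,1),round(cy,1),"dim",round(w,1),round(h,1),"ang",round(a,1))
        out.append((cx,cy,w,h,a))
    return out
OR=((4,150,110),(16,255,255));BL=((100,130,60),(125,255,255))
def look(im,tubz=.034,zr=(.02,.05),box=(.3,.8,-.6,.0)):
    seg(im,*OR,tubz,zr,box=box,nm="orange");seg(im,*BL,tubz,zr,box=box,nm="blue")
def move(x,y,z,jaw,sub=None):
    """delta to target in tool axes; jaw = world angle deg of tool y axis"""
    s=sensors.read_state();p=np.array(s["eef_pos"]);M=R.from_rotvec(s["tool_rot"])
    j=np.radians(jaw);yv=np.array([np.cos(j),np.sin(j),0]);zv=np.array([0,0,-1.]);xv=np.cross(yv,zv)
    T=R.from_matrix(np.stack([xv,yv,zv],1))
    d=M.inv().apply(np.array([x,y,z])/1000-p)*1000;r=(M.inv()*T).as_rotvec()
    cur=M.as_matrix()[:,1]
    print("t",round(s["time_s"],2),"pos",(p*1000).round(1),"jaw",round(np.degrees(np.arctan2(cur[1],cur[0])),1),"gap",round(s["finger_gap"]*88.1,1),"F",np.round(s["ft_force"],1),"q",np.round(s["joint_positions"],2))
    print("  -> d",d.round(1),"r",r.round(3),"rows",round(np.linalg.norm(d)/41.7,1),round(np.degrees(np.linalg.norm(r))/7.16,1))
E
python3 - <<'E'
from h import *
im=get_image("top")
look(im)
seg(im,(0,0,150),(180,70,255),.006,(-.01,.025),box=(.3,.8,-.2,0),nm="sheet top")
for z in(.013,):seg(im,(8,30,100),(25,190,255),z,(-.01,.03),amin=300,nm="tray")
seg(im,(0,150,120),(4,255,255),.156,(.1,.2),amin=10,nm="cap");seg(im,(170,150,120),(180,255,255),.156,(.1,.2),amin=10,nm="cap")
im=get_image("side")
look(im)
seg(im,(0,0,150),(180,70,255),.006,(-.01,.025),box=(.3,.8,-.2,0),nm="sheet top")
for z in(.013,):seg(im,(8,30,100),(25,190,255),z,(-.01,.03),amin=300,nm="tray")
seg(im,(0,150,120),(4,255,255),.156,(.1,.2),amin=10,nm="cap");seg(im,(170,150,120),(180,255,255),.156,(.1,.2),amin=10,nm="cap")
move(410,-258,200,90)
E
```

```text
orange px [361. 225.] c 455.7 -395.9 dim 63.1 53.2 ang -25.2
orange px [310. 208.] c 507.5 -248.8 dim 62.4 52.9 ang 22.9
orange px [352. 188.] c 565.9 -375.0 dim 62.7 49.4 ang -2.4
orange px [256. 123.] c 766.9 -92.7 dim 52.1 29.8 ang -41.8
blue px [314. 241.] c 409.9 -258.0 dim 58.2 48.9 ang 2.5
blue px [309. 163.] c 641.9 -249.7 dim 59.2 50.0 ang 23.0
sheet top px [261. 209.] c 510.2 -106.1 dim 214.6 104.5 ang -1.8
tray px [231. 195.] c 537.4 -13.1 dim 569.8 321.5 ang 86.5
cap px [115. 199.] c 512.8 281.0 dim 60.3 32.1 ang 58.9
cap px [452. 159.] c 618.0 -617.6 dim 135.9 9.0 ang 3.5
cap px [  3. 138.] c 687.9 596.1 dim 136.1 14.1 ang -3.7
cap px [118.  42.] c 969.5 296.3 dim 139.1 109.9 ang -86.5
orange px [279. 180.] c 506.0 -246.8 dim 63.9 59.0 ang 23.6
orange px [268. 154.] c 563.7 -373.1 dim 64.4 60.6 ang -1.6
orange px [295. 153.] c 455.4 -394.2 dim 60.7 58.4 ang -24.7
blue px [308. 180.] c 407.6 -256.3 dim 57.7 53.2 ang 2.3
blue px [243. 175.] c 639.1 -249.0 dim 58.8 53.9 ang 23.0
sheet top px [274. 214.] c 507.7 -109.6 dim 218.6 111.5 ang -1.7
tray px [478. 346.] c -90.1 246.7 dim 283.5 133.6 ang 67.5
tray px [427. 320.] c 59.1 219.8 dim 244.4 106.7 ang 76.3
tray px [272. 261.] c 401.0 -163.9 dim 1341.4 1305.1 ang -89.9
tray px [165.  44.] c 1242.8 -1186.1 dim 406.9 78.7 ang -8.8
cap px [250. 293.] c 518.1 279.9 dim 58.3 32.9 ang -88.9
cap px [ 73. 281.] c 966.0 314.6 dim 139.8 111.3 ang -86.5
cap px [263.  91.] c 619.0 -599.9 dim 133.6 29.5 ang 3.8
t 1.05 pos [201.9 644.1 249.7] jaw 72.6 gap 88.4 F [ 1.  -0.1 -0.6] q [ 1.23  0.26  1.6  -0.    1.27 -0.04]
  -> d [-468.4 -798.6   49.7] r [ 0.     0.    -0.304] rows 22.2 2.4
```

```bash
python3 - <<'E'
from h import *
move(470,90,330,85)
E
```

```text
t 1.05 pos [201.9 644.1 249.7] jaw 72.6 gap 88.4 F [ 1.  -0.1 -0.6] q [ 1.23  0.26  1.6  -0.    1.27 -0.04]
  -> d [-421.5 -448.6  -80.3] r [ 0.     0.    -0.216] rows 14.9 1.7
```

Call:
servo_tool([
  [-30,-32,-40,0,0,-0.05,88],
  [-420,-449,-80,0,0,-0.216,88],
  [-420,-449,-80,0,0,-0.216,88],
  [-420,-449,-80,0,0,-0.216,88],
  [-420,-449,-80,0,0,-0.216,88],
  [-420,-449,-80,0,0,-0.216,88],
  [-420,-449,-80,0,0,-0.216,88],
  [-420,-449,-80,0,0,-0.216,88],
], newtons=25)

```text
time_s: 1.72
eef_pos: [0.3415, 0.3527, 0.304]
tool_rot: [0.137, 3.138, 0.001]
ft_force: [0.5, -0.6, 0.8]
finger_gap: 1.003
```

```bash
python3 - <<'E'
from h import *
move(470,90,330,85)
E
```

```text
t 1.72 pos [341.5 352.7 304. ] jaw 85.0 gap 88.4 F [ 0.5 -0.6  0.8] q [ 0.75 -0.12  1.92 -0.    1.35 -0.73]
  -> d [-150.9 -250.5  -26. ] r [0.001 0.001 0.   ] rows 7.0 0.0
```

Call:
servo_tool([
  [-151,-250,-26,0,0,0,88],
  [-151,-250,-26,0,0,0,88],
  [-151,-250,-26,0,0,0,88],
  [-151,-250,-26,0,0,0,88],
  [-151,-250,-26,0,0,0,88],
  [-151,-250,-26,0,0,0,88],
  [-151,-250,-26,0,0,0,88],
  [-151,-250,-26,0,0,0,88],
])

```text
time_s: 2.38
eef_pos: [0.4723, 0.0864, 0.3307]
tool_rot: [0.148, 3.135, -0.005]
ft_force: [0.4, -0.7, -0.1]
finger_gap: 0.997
```

```bash
python3 - <<'E'
from h import *
im=snap("wrist","w1")
move(409,-258,120,92)
print(im["xyz"],im["attitude"])
E
```

```text
t 2.43 pos [471.2  88.9 330.2] jaw 84.6 gap 87.6 F [-0.8 -0.  -0.5] q [ 0.14 -0.16  1.9  -0.    1.4  -1.34]
  -> d [  29.6 -351.   210.4] r [-0.001  0.001 -0.129] rows 9.8 1.0
[0.40520575 0.09233373 0.46678184] [-0.22218574 -0.19743181  1.46844155]
```

View pics/w1.png

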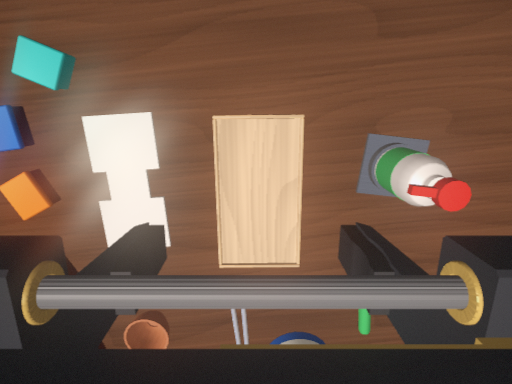

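The wrist view shows the tray with corners near (213,116), (304,116), (300,268) and (219,268). The sheet is at left and the bottle and its cap at right (453,194). I'll fit the tray and cap from it.

```bash
cat > t.py <<'E'
from h import *
im=get_image("wrist")
f=im["frame"];hsv=cv2.cvtColor(f,cv2.COLOR_BGR2HSV)
print(hsv[190,260],hsv[190,330],hsv[30,260])
m=(hsv[...,2]>135).astype(np.uint8);m[:, :200]=0;m[:,325:]=0;m[275:]=0
m=cv2.morphologyEx(m,cv2.MORPH_CLOSE,np.ones((9,9)))
k=max(cv2.findContours(m,cv2.RETR_EXTERNAL,cv2.CHAIN_APPROX_NONE)[0],key=cv2.contourArea)[:,0,:]
print(k.min(0),k.max(0))
p=ray(im,k[:,0],k[:,1],.013)*1000
print("tray",cv2.minAreaRect(p.astype(np.float32)))
hh=(((hsv[...,0]<5)|(hsv[...,0]>172))&(hsv[...,1]>170)&(hsv[...,2]>120)).astype(np.uint8);hh[:,:380]=0
ys,xs=np.nonzero(hh); print("cap px",xs.min(),xs.max(),ys.min(),ys.max())
c=cloud(im);p=c[hh>0];print("cap z",np.percentile(p[:,2],[5,50,95]))
P=ray(im,xs,ys,.156)*1000
print("cap",np.percentile(P,[0,50,100],axis=0))
vis=cv2.resize(f[160:225,380:480],None,fx=6,fy=6,interpolation=cv2.INTER_CUBIC);cv2.imwrite("pics/cap1.png",vis)
E
python3 t.py
```

```text
[ 16  76 234] [ 10 132 122] [ 11 140 106]
[200 111] [324 274]
tray ((545.23486328125, 95.59943389892578), (194.5012664794922, 257.4215087890625), 84.36649322509766)
cap px 407 468 182 212
cap z [0.15159236 0.15686812 0.15830044]
cap [[501.0909312  245.00221745]
 [514.5348504  285.73177357]
 [534.38775096 307.98513149]]
```

View pics/cap1.png

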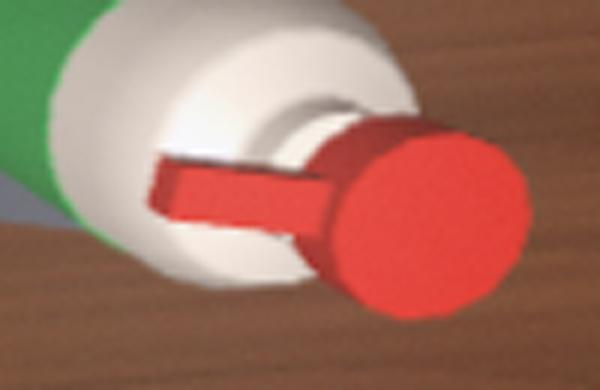

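```bash
sed -i 's/>135)/>160)/' t.py; cat >> t.py <<'E'
print("cap c",ray(im,np.array([451.5]),np.array([197.0]),.156)*1000)
for q in [(213,116),(304,116),(300,268),(219,268)]: print(ray(im,np.array([q[0]]),np.array([q[1]]),.013)*1000)
look(im)
seg(im,(0,0,190),(180,60,255),.006,(-.01,.025),box=(.3,.8,-.2,0),nm="sheet top")
E
python3 t.py
```

```text
[ 16  75 237] [ 12 139 119] [ 11 146 103]
[209 117] [300 270]
tray ((543.1699829101562, 87.53230285644531), (131.39505004882812, 241.17613220214844), 85.28462219238281)
cap px 403 466 182 214
cap z [0.1507688  0.15688364 0.15825718]
cap [[498.92295383 243.00055306]
 [514.24090723 285.28380414]
 [534.62267737 308.11146624]]
cap c [[515.89577247 293.06970956]]
[[416.41442616  39.46617177]]
[[428.0673281  167.38841786]]
[[666.55725408 149.7351304 ]]
[[654.71376223  19.56446752]]
orange px [139. 340.] c 762.2 -120.5 dim 63.2 32.6 ang 84.1
orange px [ 23. 199.] c 504.3 -246.8 dim 60.7 59.4 ang 22.7
blue px [  6. 132.] c 410.7 -238.3 dim 61.3 23.3 ang -17.2
sheet top px [121. 179.] c 506.6 -108.8 dim 207.2 102.5 ang -1.6
```

```bash
cat > t2.py <<'E'
from h import *
for n,x0,x1,y0,y1,th in(("top",160,230,145,250,150),("side",195,310,220,300,150),("wrist",190,335,90,278,160)):
    im=get_image(n);f=cv2.resize(im["frame"],None,fx=4,fy=4,interpolation=cv2.INTER_CUBIC);hsv=cv2.cvtColor(f,cv2.COLOR_BGR2HSV)
    m=((hsv[...,2]>th)).astype(np.uint8);M=np.zeros_like(m);M[4*y0:4*y1,4*x0:4*x1]=m[4*y0:4*y1,4*x0:4*x1]
    M=cv2.morphologyEx(M,cv2.MORPH_CLOSE,np.ones((25,25)));M=cv2.morphologyEx(M,cv2.MORPH_OPEN,np.ones((9,9)))
    k=max(cv2.findContours(M,cv2.RETR_EXTERNAL,cv2.CHAIN_APPROX_NONE)[0],key=cv2.contourArea)[:,0,:]/4-.375
    print(n,k.min(0),k.max(0),cv2.minAreaRect((ray(im,k[:,0],k[:,1],.013)*1000).astype(np.float32)))
move(409,-258,120,92)
E
python3 t2.py
```

```text
top [173.875 156.625] [220.625 238.875] ((543.8814086914062, 88.20877838134766), (133.54151916503906, 242.8373565673828), 85.75279998779297)
side [209.125 234.875] [296.625 299.375] ((545.413330078125, 121.83782958984375), (208.7138214111328, 248.3539276123047), 85.21107482910156)
wrist [206.625 118.125] [298.625 270.875] ((543.2518920898438, 87.56222534179688), (131.82347106933594, 241.0601043701172), 85.31195831298828)
t 2.68 pos [469.1  93.5 329.4] jaw 85.1 gap 87.9 F [-0.1 -0.5 -0.6] q [ 0.14 -0.16  1.9   0.    1.4  -1.34]
  -> d [  29.6 -355.4  209.3] r [ 0.    -0.001 -0.121] rows 9.9 1.0
```

```bash
python3 - <<'E'
from h import *
for i in range(4):
    s=sensors.read_state();print(s["time_s"],(s["eef_pos"]*1000).round(1),s["joint_positions"].round(4),s["tool_rot"].round(3));get_image("top")
E
```

```text
2.6833 [469.1  93.5 329.4] [ 1.4440e-01 -1.5630e-01  1.9002e+00  4.0000e-04  1.3982e+00 -1.3406e+00] [-0.135 -3.138 -0.   ]
2.7333 [469.1  93.6 329.4] [ 1.4470e-01 -1.5640e-01  1.9002e+00  3.0000e-04  1.3981e+00 -1.3407e+00] [-0.134 -3.138 -0.   ]
2.7833 [469.1  93.6 329.5] [ 1.4470e-01 -1.5630e-01  1.9001e+00  2.0000e-04  1.3981e+00 -1.3408e+00] [-0.134 -3.138 -0.   ]
2.8333 [469.2  93.5 329.5] [ 1.4460e-01 -1.5630e-01  1.8999e+00  1.0000e-04  1.3981e+00 -1.3409e+00] [-0.134 -3.139 -0.   ]
```

Call:
servo_tool([
  [15,-178,104,0,0,-0.06,88],
  [15,-178,104,0,0,-0.06,88],
  [15,-178,104,0,0,-0.06,88],
  [15,-178,104,0,0,-0.06,88],
  [15,-178,104,0,0,-0.06,88],
  [30,-356,209,0,0,-0.127,88],
  [30,-356,209,0,0,-0.127,88],
  [30,-356,209,0,0,-0.127,88],
])

```text
time_s: 3.55
eef_pos: [0.4204, -0.1909, 0.1617]
tool_rot: [-0.064, 3.14, -0.001]
ft_force: [0.5, -0.0, 0.6]
finger_gap: 1.0
```

```bash
python3 - <<'E'
from h import *
move(409,-258,120,92.4)
E
```

```text
t 3.55 pos [ 420.4 -190.9  161.7] jaw 92.3 gap 88.1 F [ 0.5 -0.   0.6] q [-0.48 -0.07  2.14  0.    1.07 -2.09]
  -> d [ 14.2 -66.5  41.7] r [-0.001  0.001 -0.001] rows 1.9 0.0
```

Call:
servo_tool([
  [14,-66,42,0,0,0,88],
  [14,-66,42,0,0,0,88],
  [14,-66,42,0,0,0,88],
  [14,-66,42,0,0,0,88],
  [14,-66,42,0,0,0,88],
  [14,-66,42,0,0,0,88],
])

```text
time_s: 4.05
eef_pos: [0.4103, -0.2556, 0.1213]
tool_rot: [-0.064, 3.14, -0.001]
ft_force: [0.3, 0.5, 0.5]
finger_gap: 1.001
```

```bash
python3 - <<'E'
from h import *
im=snap("wrist","w2")
look(im)
move(409,-257,17,92.4)
E
```

```text
orange px [118. 340.] c 541.8 -367.1 dim 34.0 21.1 ang -87.5
orange px [258. 322.] c 515.9 -245.3 dim 50.7 36.2 ang -67.3
orange px [258. 272.] c 471.0 -250.1 dim 28.0 9.3 ang -87.6
orange px [ 73. 233.] c 450.7 -395.6 dim 62.0 50.8 ang -25.3
blue px [248. 191.] c 407.4 -259.8 dim 59.8 49.1 ang 2.4
t 4.1 pos [ 410.4 -255.5  121.4] jaw 92.4 gap 88.0 F [-0.5 -0.8  0.1] q [-0.61  0.02  2.13  0.    0.99 -2.22]
  -> d [  1.6  -1.3 104.4] r [-0.001  0.002 -0.001] rows 2.5 0.0
```

View pics/w2.png

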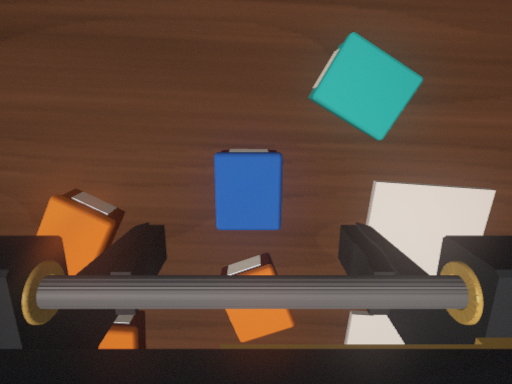

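Blue tub is centred at (248,191), which is about (408,-259) mm. I'm descending and gripping.

Call:
servo_tool([
  [2,-3,40,0,0,0,80],
  [2,-3,80,0,0,0,80],
  [2,-3,104,0,0,0,80],
  [2,-3,104,0,0,0,80],
  [2,-3,104,0,0,0,40],
  [2,-3,104,0,0,0,40],
  [2,-3,104,0,0,0,40],
  [2,-3,104,0,0,0,40],
], newtons=25)

```text
time_s: 4.77
eef_pos: [0.4088, -0.2602, 0.0182]
tool_rot: [-0.062, 3.138, -0.003]
ft_force: [-0.2, -0.2, -0.2]
finger_gap: 0.628
```

```bash
cat >> h.py <<'E'
TX,TY,TA=543.5,88.0,-4.5
def tr(a,b=0):
    t=np.radians(TA);return TX+a*np.cos(t)-b*np.sin(t),TY+a*np.sin(t)+b*np.cos(t)
E
python3 - <<'E'
from h import *
print(tr(-68),tr(68)); move(*tr(-68),120,85.5)
E
```

```text
(np.float64(475.7096213061473), np.float64(93.33521850949346)) (np.float64(611.2903786938527), np.float64(82.66478149050654))
t 4.77 pos [ 408.8 -260.2   18.2] jaw 92.3 gap 55.3 F [-0.2 -0.2 -0.2] q [-0.62  0.18  2.2   0.    0.76 -2.23]
  -> d [ -81.1  350.4 -102.3] r [-0.002  0.003  0.118] rows 9.0 0.9
```

Opening is 55 mm and still closing, so I'll close for a few more rows, lift, and start the transfer.

Call:
servo_tool([
  [0,0,0,0,0,0,40],
  [0,0,0,0,0,0,40],
  [0,0,0,0,0,0,40],
  [0,0,-40,0,0,0,40],
  [0,0,-80,0,0,0,40],
  [-4,20,-102,0,0,0,40],
  [-8,36,-102,0,0,0,40],
  [-8,36,-102,0,0,0,40],
])

```text
time_s: 5.43
eef_pos: [0.4153, -0.2223, 0.1206]
tool_rot: [-0.063, 3.137, -0.002]
ft_force: [-0.8, -0.2, -1.1]
finger_gap: 0.565
```

```bash
python3 - <<'E'
from h import *
move(*tr(-68),120,85.5)
E
```

```text
t 5.43 pos [ 415.3 -222.3  120.6] jaw 92.3 gap 49.8 F [-0.8 -0.2 -1.1] q [-0.54 -0.    2.16  0.    0.98 -2.16]
  -> d [-72.9 313.    0.5] r [-0.001  0.004  0.119] rows 7.7 0.9
```

Call:
servo_tool([
  [-73,313,0,0,0,0.119,40],
  [-73,313,0,0,0,0.119,40],
  [-73,313,0,0,0,0.119,40],
  [-73,313,0,0,0,0.119,40],
  [-73,313,0,0,0,0.119,40],
  [-73,313,0,0,0,0.119,40],
  [-73,313,0,0,0,0.119,40],
  [-73,313,0,0,0,0.119,40],
])

```text
time_s: 6.1
eef_pos: [0.4742, 0.0945, 0.1176]
tool_rot: [-0.124, -3.138, 0.0]
ft_force: [0.2, -0.5, -1.6]
finger_gap: 0.562
```

Call:
servo_tool([
  [0,0,0,0,0,0,40],
  [0,0,0,0,0,0,40],
  [0,0,0,0,0,0,40],
])

```text
time_s: 6.35
eef_pos: [0.4739, 0.0918, 0.1174]
tool_rot: [-0.124, -3.137, 0.002]
ft_force: [-0.1, 0.1, -1.2]
finger_gap: 0.564
```

```bash
python3 - <<'E'
from h import *
im=snap("wrist","w3")
seg(im,*BL,.034+.105,(.1,.2),nm="held")
move(*tr(-68),23,85.5)
E
```

```text
held px [252. 316.] c 494.8 89.3 dim 46.2 7.1 ang 85.6
held px [252. 237.] c 458.7 92.0 dim 47.4 33.0 ang 85.6
t 6.4 pos [473.9  91.3 117.5] jaw 85.4 gap 50.1 F [-0.3 -0.3 -0.8] q [ 0.14  0.03  2.14 -0.    0.98 -1.35]
  -> d [-1.8  2.3 94.5] r [-0.001 -0.002 -0.002] rows 2.3 0.0
```

View pics/w3.png

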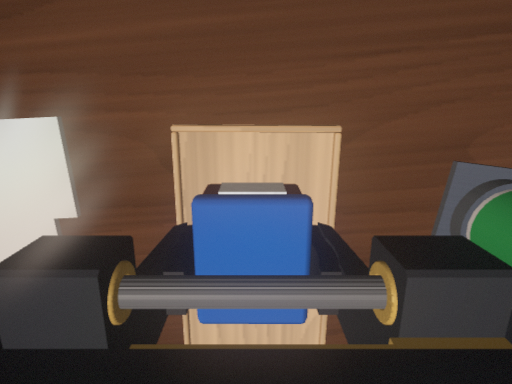

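The held blue tub sits square between the tray rims (about 172 and 340 in columns). I'm lowering it, releasing and retreating.

Call:
servo_tool([
  [-2,2,40,0,0,0,40],
  [-2,2,75,0,0,0,40],
  [-2,2,88,0,0,0,40],
  [-2,2,94,0,0,0,40],
  [-2,2,94,0,0,0,40],
  [-2,2,94,0,0,0,64],
  [-2,2,94,0,0,0,64],
  [-2,2,94,0,0,0,64],
])

```text
time_s: 7.07
eef_pos: [0.4776, 0.0936, 0.025]
tool_rot: [0.127, 3.137, 0.0]
ft_force: [-0.6, -1.1, -0.0]
finger_gap: 0.726
```

```bash
python3 - <<'E'
from h import *
move(641,-250,130,112.9)
E
```

```text
t 7.07 pos [477.6  93.6  25. ] jaw 85.3 gap 63.9 F [-0.6 -1.1 -0. ] q [ 0.14  0.17  2.19 -0.    0.78 -1.35]
  -> d [-190.9 -329.1 -104.8] r [-0.     0.002 -0.481] rows 9.5 3.8
```

Call:
servo_tool([
  [0,0,-40,0,0,0,64],
  [0,0,-80,0,0,0,64],
  [-20,-35,-105,0,0,-0.05,88],
  [-191,-329,-105,0,0,-0.481,88],
  [-191,-329,-105,0,0,-0.481,88],
  [-191,-329,-105,0,0,-0.481,88],
  [-191,-329,-105,0,0,-0.481,88],
  [-191,-329,-105,0,0,-0.481,88],
])

```text
time_s: 7.73
eef_pos: [0.5793, -0.1201, 0.129]
tool_rot: [-0.631, 3.076, -0.001]
ft_force: [0.4, 1.3, -0.4]
finger_gap: 0.996
```

```bash
python3 - <<'E'
from h import *
move(641,-250,130,112.9)
E
```

```text
t 7.73 pos [ 579.3 -120.1  129. ] jaw 113.2 gap 87.8 F [ 0.4  1.3 -0.4] q [-0.25  0.21  1.9   0.    1.02 -2.22]
  -> d [  -5.6 -143.7   -0.8] r [-0.001  0.001  0.005] rows 3.4 0.0
```

Call:
servo_tool([
  [-6,-143,-1,0,0,0,88],
  [-6,-143,-1,0,0,0,88],
  [-6,-143,-1,0,0,0,88],
  [-6,-143,-1,0,0,0,88],
  [-6,-143,-1,0,0,0,88],
  [-6,-143,-1,0,0,0,88],
  [-6,-143,-1,0,0,0,88],
])

```text
time_s: 8.32
eef_pos: [0.6391, -0.2466, 0.1289]
tool_rot: [0.626, -3.078, -0.002]
ft_force: [0.3, -0.3, 0.0]
finger_gap: 0.999
```

```bash
python3 - <<'E'
from h import *
im=snap("wrist","w4")
look(im)
move(640,-250,18,112.9)
E
```

```text
orange px [328. 337.] c 732.5 -135.6 dim 27.8 17.2 ang -67.0
orange px [326.  31.] c 515.9 -246.7 dim 50.5 39.2 ang -67.2
orange px [119.  33.] c 566.1 -376.3 dim 56.3 51.3 ang -1.7
blue px [247. 191.] c 639.8 -252.3 dim 59.8 49.1 ang 23.8
t 8.37 pos [ 639.1 -246.1  128.9] jaw 113.0 gap 87.9 F [ 0.4 -0.7  1. ] q [-0.4   0.37  1.69  0.    1.08 -2.38]
  -> d [  0.7  -4.1 110.9] r [ 0.001 -0.     0.002] rows 2.7 0.0
```

View pics/w4.png

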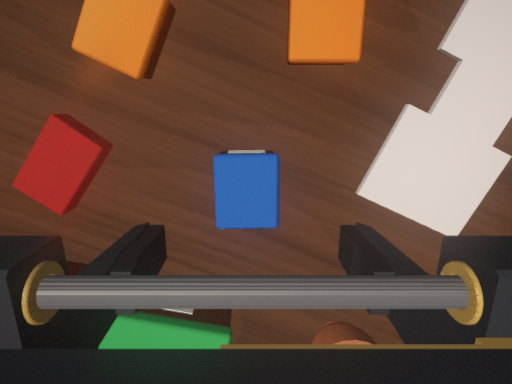

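Blue tub is centred at (247,191). The green book at the bottom edge (170,330) is close, so I'll check clearance to the gripper body.

```bash
python3 - <<'E'
from h import *
c=np.load("pics/top0_c.npy");f=cv2.imread("pics/top0.png");hsv=cv2.cvtColor(f,cv2.COLOR_BGR2HSV)
P=c.reshape(-1,3);m=(P[:,2]>.03)&(P[:,0]>.55)&(P[:,0]<1)&(P[:,1]>-.45)&(P[:,1]<-.12)
P=P[m]*1000
j=np.radians(113);y=np.array([np.cos(j),np.sin(j)]);x=np.array([np.sin(j),-np.cos(j)])
d=P[:,:2]-[640,-251.5];a=d@x;b=d@y
k=(abs(b)<110)&(P[:,2]>55)
print("z",np.percentile(P[:,2],[50,99]),"min |x| tool of tall pts within body y:",np.sort(abs(a[k]))[:5], np.array(b)[k][np.argsort(abs(a[k]))[:5]])
move(640,-251.5,18,113.3)
E
```

```text
z [ 69.96023344 209.79415419] min |x| tool of tall pts within body y: [86.90915451 87.77728294 88.13319632 88.20391802 88.58447713] [-109.80192927 -106.71735827 -109.20040986 -101.0276043   -97.37360782]
t 8.37 pos [ 639.1 -246.1  128.9] jaw 113.0 gap 87.9 F [ 0.4 -0.7  1. ] q [-0.4   0.37  1.69  0.    1.08 -2.38]
  -> d [  1.2  -5.5 110.9] r [ 0.001 -0.    -0.005] rows 2.7 0.0
```

Clearance is about 50 mm, which is fine.

Call:
servo_tool([
  [1,-5,40,0,0,0,80],
  [1,-5,80,0,0,0,70],
  [1,-5,111,0,0,0,70],
  [1,-5,111,0,0,0,70],
  [1,-5,111,0,0,0,40],
  [1,-5,111,0,0,0,40],
  [1,-5,111,0,0,0,40],
  [1,-5,111,0,0,0,40],
])

```text
time_s: 9.03
eef_pos: [0.6414, -0.2519, 0.0197]
tool_rot: [-0.626, 3.077, -0.001]
ft_force: [0.7, 1.4, 2.4]
finger_gap: 0.564
```

```bash
python3 - <<'E'
from h import *
move(*tr(68),120,85.5)
E
```

```text
t 9.03 pos [ 641.4 -251.9   19.7] jaw 113.0 gap 49.7 F [0.7 1.4 2.4] q [-0.41  0.5   1.74  0.    0.9  -2.38]
  -> d [-103.2  319.6 -100.5] r [-0.001  0.002  0.48 ] rows 8.4 3.8
```

Call:
servo_tool([
  [0,0,-30,0,0,0,40],
  [0,0,-70,0,0,0,40],
  [-5,15,-100,0,0,0.02,40],
  [-103,320,-100,0,0,0.48,40],
  [-103,320,-100,0,0,0.48,40],
  [-103,320,-100,0,0,0.48,40],
  [-103,320,-100,0,0,0.48,40],
  [-103,320,-100,0,0,0.48,40],
])

```text
time_s: 9.7
eef_pos: [0.6204, -0.028, 0.1191]
tool_rot: [0.131, 3.137, 0.0]
ft_force: [-0.1, 0.5, -1.3]
finger_gap: 0.563
```

```bash
python3 - <<'E'
from h import *
move(*tr(68),120,85.5)
E
```

```text
t 9.7 pos [620.4 -28.  119.1] jaw 85.2 gap 49.6 F [-0.1  0.5 -1.3] q [-0.09  0.27  1.85  0.    1.02 -1.57]
  -> d [ 18.3 109.5  -0.9] r [ 0.     0.001 -0.005] rows 2.7 0.0
```

Call:
servo_tool([
  [18,109,-1,0,0,0,40],
  [18,109,-1,0,0,0,40],
  [18,109,-1,0,0,0,40],
  [18,109,-1,0,0,0,40],
  [18,109,-1,0,0,0,40],
  [18,109,-1,0,0,0,40],
  [18,109,-1,0,0,0,40],
])

```text
time_s: 10.28
eef_pos: [0.6117, 0.0792, 0.1193]
tool_rot: [0.125, 3.139, -0.001]
ft_force: [-0.3, -0.3, -1.8]
finger_gap: 0.566
```

```bash
python3 - <<'E'
from h import *
im=snap("wrist","w5")
seg(im,*BL,.039,(.02,.06),nm="placed")
move(*tr(68),25,85.5)
E
```

```text
placed px [256.  17.] c 494.2 89.8 dim 48.5 20.4 ang 85.5
t 10.33 pos [611.7  79.  119.2] jaw 85.4 gap 49.3 F [-0.4 -0.3 -0.5] q [ 0.09  0.27  1.86 -0.    1.02 -1.4 ]
  -> d [ 0.7  3.7 94.2] r [-0.     0.    -0.002] rows 2.3 0.0
```

View pics/w5.png

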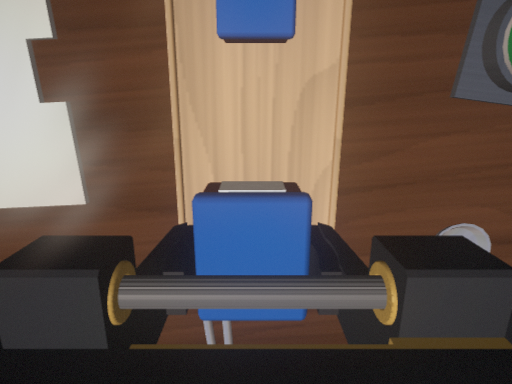

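Call:
servo_tool([
  [1,4,40,0,0,0,40],
  [1,4,75,0,0,0,40],
  [1,4,88,0,0,0,40],
  [1,4,94,0,0,0,40],
  [1,4,95,0,0,0,40],
  [1,4,95,0,0,0,64],
  [1,4,95,0,0,0,64],
  [1,4,95,0,0,0,64],
])

```text
time_s: 11.0
eef_pos: [0.6118, 0.0841, 0.025]
tool_rot: [0.125, 3.137, 0.0]
ft_force: [-0.2, -0.2, -0.2]
finger_gap: 0.724
```

```bash
python3 - <<'E'
from h import *
move(560,85,240,85.5)
E
```

```text
t 11.0 pos [611.8  84.1  25. ] jaw 85.4 gap 63.7 F [-0.2 -0.2 -0.2] q [ 0.1   0.38  1.91 -0.    0.85 -1.4 ]
  -> d [  51.4   -3.1 -215.1] r [ 0.     0.002 -0.001] rows 5.3 0.0
```

Call:
servo_tool([
  [0,0,-40,0,0,0,64],
  [0,0,-80,0,0,0,64],
  [130,-10,-235,0,0,0,20],
  [130,-10,-235,0,0,0,0],
  [130,-10,-235,0,0,0,0],
  [130,-10,-235,0,0,0,0],
  [130,-10,-235,0,0,0,0],
  [130,-10,-235,0,0,0,0],
])

```text
time_s: 11.67
eef_pos: [0.4806, 0.0852, 0.2666]
tool_rot: [0.123, 3.129, 0.003]
ft_force: [1.1, -0.9, 0.7]
finger_gap: 0.293
```

Call:
servo_tool([
  [0,0,0,0,0,0,0],
  [0,0,0,0,0,0,0],
  [0,0,0,0,0,0,0],
])

```text
time_s: 11.92
eef_pos: [0.4803, 0.0846, 0.2575]
tool_rot: [-0.124, -3.137, 0.001]
ft_force: [-0.1, 0.4, -0.4]
finger_gap: 0.072
```

```bash
cat > t3.py <<'E'
from h import *
im=snap("wrist","w6")
seg(im,*BL,.039,(.02,.06),nm="placed")
f=cv2.resize(im["frame"],None,fx=4,fy=4,interpolation=cv2.INTER_CUBIC);hsv=cv2.cvtColor(f,cv2.COLOR_BGR2HSV)
m=(((hsv[...,0]<5)|(hsv[...,0]>172))&(hsv[...,1]>150)&(hsv[...,2]>170)).astype(np.uint8);m[:,:1500]=0
m=cv2.morphologyEx(m,cv2.MORPH_OPEN,cv2.getStructuringElement(2,(61,61)))
k=cv2.findContours(m,cv2.RETR_EXTERNAL,cv2.CHAIN_APPROX_NONE)[0]
for q in k:
    q=q[:,0,:]/4-.375;P=ray(im,q[:,0],q[:,1],.156)*1000
    print("cap",cv2.minEnclosingCircle(P.astype(np.float32)),q.min(0),q.max(0),cv2.minEnclosingCircle((q).astype(np.float32)))
move(517,290,220,85.5)
E
python3 t3.py
```

```text
placed px [252. 260.] c 600.7 73.8 dim 43.5 16.8 ang -4.4
placed px [259. 158.] c 474.8 91.3 dim 57.8 47.6 ang -4.4
cap ((518.1961669921875, 289.911376953125), 16.200098037719727) [491.125 198.375] [511.375 235.625] ((507.5506591796875, 216.8359375), 18.853002548217773)
t 11.97 pos [480.2  84.6 257.2] jaw 85.5 gap 2.4 F [0.6 0.2 0.3] q [ 0.12 -0.1   1.98 -0.    1.26 -1.37]
  -> d [-20.6 207.7  37. ] r [-0.001 -0.003 -0.   ] rows 5.1 0.0
```

View pics/w6.png

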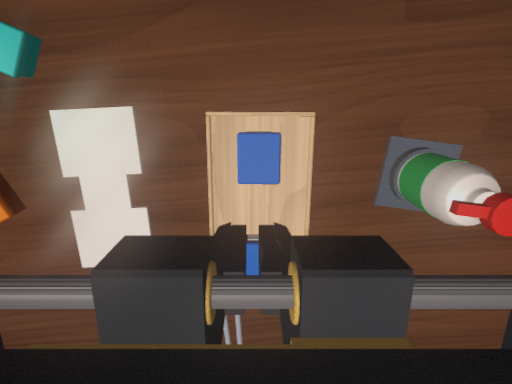

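Both blues sit square in the tray, with the near one at (259,158). The cap fits at (518,290). I'm moving above the nozzle.

Call:
servo_tool([
  [-21,208,50,0,0,0,0],
  [-21,208,50,0,0,0,0],
  [-21,208,50,0,0,0,0],
  [-21,208,50,0,0,0,0],
  [-21,208,50,0,0,0,0],
  [-21,208,50,0,0,0,0],
  [-21,208,50,0,0,0,0],
  [-21,208,50,0,0,0,0],
])

```text
time_s: 12.63
eef_pos: [0.5172, 0.29, 0.2069]
tool_rot: [-0.122, -3.136, 0.004]
ft_force: [0.7, 0.5, -0.5]
finger_gap: 0.001
```

```bash
python3 - <<'E'
from h import *
snap("side","s1");im=snap("top","t1")
seg(im,*BL,.039,(.02,.06),box=(.3,.8,0,.2),nm="placed")
look(im)
move(517.5,290.5,175,85.5)
f=cv2.imread("pics/side0.png");g=cv2.imread("pics/s1.png")
cv2.imwrite("pics/s1c.png",cv2.resize(g[190:370,160:340],None,fx=3.3,fy=3.3,interpolation=cv2.INTER_CUBIC))
E
```

```text
placed px [193. 219.] c 476.1 92.3 dim 54.8 45.7 ang -4.4
placed px [197. 174.] c 609.5 83.4 dim 56.0 45.7 ang -4.0
orange px [361. 225.] c 455.6 -395.8 dim 63.2 53.3 ang -25.2
orange px [310. 208.] c 507.5 -248.9 dim 62.4 53.1 ang 22.9
orange px [352. 188.] c 566.0 -375.0 dim 62.8 49.4 ang -2.4
t 12.73 pos [517.7 289.1 208.4] jaw 85.4 gap 0.4 F [ 0.2 -0.4  0.7] q [ 0.47  0.14  1.83 -0.    1.17 -1.02]
  -> d [ 0.3  1.4 33.4] r [-0.001 -0.001 -0.001] rows 0.8 0.0
```

View pics/s1c.png

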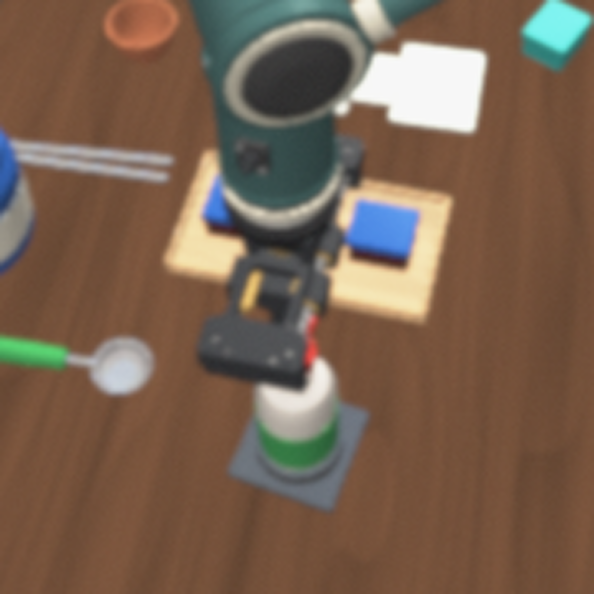

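View pics/t1.png

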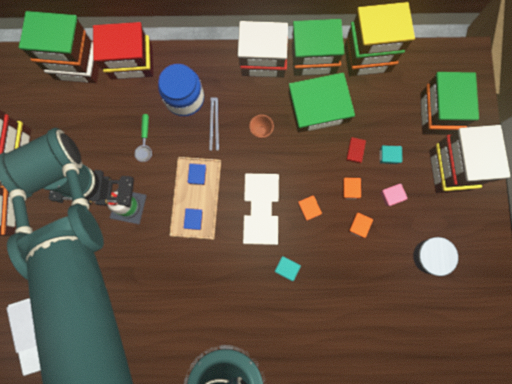

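The top view shows both blues in the tray at (197,174) and (193,219), and the gripper over the cap. I'm pressing in steps.

Call:
servo_tool([
  [0,1,30,0,0,0,0],
  [0,1,40,0,0,0,0],
  [0,1,46,0,0,0,0],
  [0,1,51,0,0,0,0],
  [0,1,54,0,0,0,0],
  [0,1,55,0,0,0,0],
  [0,1,55,0,0,0,0],
  [0,1,55,0,0,0,0],
])

```text
time_s: 13.4
eef_pos: [0.5174, 0.2898, 0.1573]
tool_rot: [-0.124, -3.138, 0.003]
ft_force: [-7.3, -8.5, 15.3]
finger_gap: 0.003
```

```bash
python3 - <<'E'
from h import *
snap("side","s2")
move(517.5,290.5,200,85.5)
g=cv2.imread("pics/s2.png")
cv2.imwrite("pics/s2c.png",cv2.resize(g[270:370,210:310],None,fx=5,fy=5,interpolation=cv2.INTER_CUBIC))
E
```

```text
t 13.45 pos [517.4 289.8 157.3] jaw 85.5 gap 0.4 F [-8.6 -7.5 14.8] q [ 0.47  0.19  1.88 -0.    1.08 -1.02]
  -> d [ -0.    0.6 -42.7] r [-0.002 -0.001 -0.001] rows 1.0 0.0
```

View pics/s2c.png

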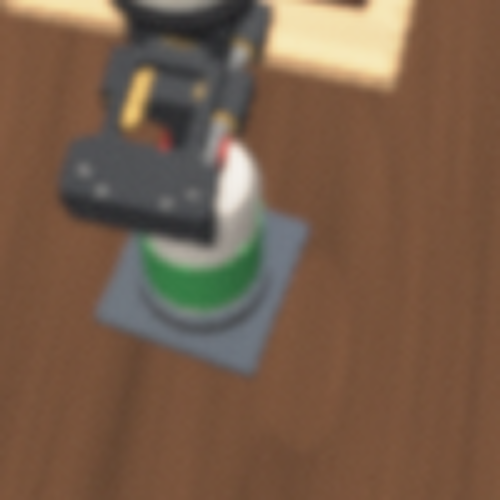

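At z = 157.3 mm with 15 N the cap is fully down (bottom is 157 mm, 6.5 N). I'm releasing and heading for the sheet.

Call:
servo_tool([
  [0,0,-10,0,0,0,0],
  [0,0,-25,0,0,0,0],
  [0,0,-60,0,0,0,0],
  [0,-30,-70,0,0,0,0],
  [4,-200,-70,0,0,-0.04,0],
  [4,-200,-70,0,0,-0.04,0],
  [4,-200,-70,0,0,-0.04,40],
  [4,-200,-70,0,0,-0.04,88],
])

```text
time_s: 14.12
eef_pos: [0.4982, 0.094, 0.2251]
tool_rot: [0.06, 3.139, 0.001]
ft_force: [0.2, -0.0, 0.5]
finger_gap: 0.132
```

```bash
python3 - <<'E'
from h import *
snap("side","s3")
move(509,-107.5,130,88.3)
g=cv2.imread("pics/s3.png")
cv2.imwrite("pics/s3c.png",cv2.resize(g[190:370,160:340],None,fx=3,fy=3,interpolation=cv2.INTER_CUBIC))
E
```

```text
t 14.17 pos [497.3  87.3 224.7] jaw 87.6 gap 15.6 F [-2.5 -4.5 -0.4] q [ 0.13 -0.04  1.99 -0.01  1.19 -1.4 ]
  -> d [ -19.7 -193.6   95.8] r [-0.006  0.001 -0.012] rows 5.2 0.1
```

View pics/s3c.png

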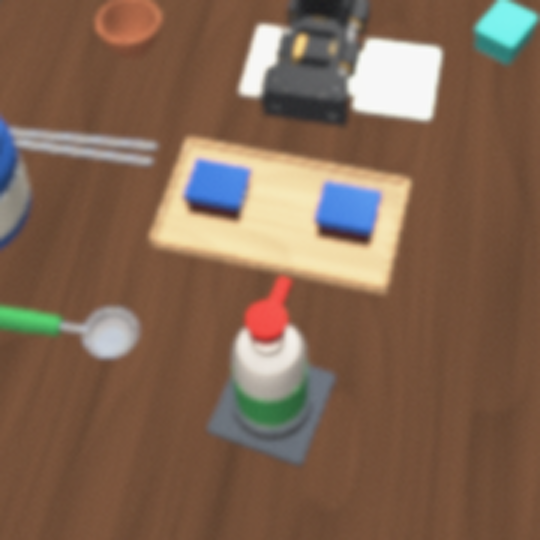

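The cap is back up at (267,318), with the spout pointing at the tray. Both blues sit flat in the tray at (218,187) and (348,208). Next is the sheet.

Call:
servo_tool([
  [-20,-193,96,0,0,0,88],
  [-20,-193,96,0,0,0,88],
  [-20,-193,96,0,0,0,88],
  [-20,-193,96,0,0,0,88],
  [-20,-193,96,0,0,0,88],
  [-20,-193,96,0,0,0,88],
  [-20,-193,96,0,0,0,88],
  [-20,-193,96,0,0,0,88],
])

```text
time_s: 14.83
eef_pos: [0.5111, -0.0979, 0.1284]
tool_rot: [0.064, 3.141, 0.001]
ft_force: [0.1, 0.8, 1.2]
finger_gap: 0.782
```

```bash
python3 - <<'E'
from h import *
get_image("top");get_image("top")
im=snap("wrist","w7")
seg(im,(0,0,190),(180,60,255),.006,(-.01,.025),box=(.3,.8,-.2,0),nm="sheet top")
move(509,-107.5,12,88.3)
E
```

```text
sheet top px [240. 160.] c 500.9 -107.9 dim 195.6 100.5 ang -1.7
t 14.98 pos [511.8 -96.7 129.3] jaw 87.9 gap 81.0 F [ 0.2  0.2 -0.9] q [-0.23  0.08  2.05  0.    1.01 -1.77]
  -> d [  2.7 -10.9 117.3] r [ 0.     0.002 -0.008] rows 2.8 0.1
```

View pics/w7.png

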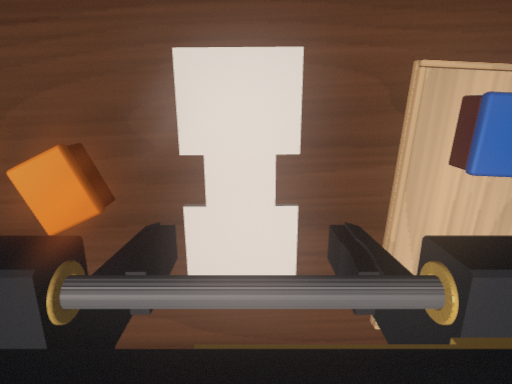

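The waist shows between rows 155 and 206, columns 205 to 276. I'll compute its centre.

```bash
python3 - <<'E'
from h import *
im=get_image("wrist")
P=ray(im,np.array([205.,276,206,276]),np.array([155.,155,206,206]),.006)*1000;print(P.round(1),P.mean(0))
move(*P.mean(0),12,88.3)
E
```

```text
[[ 485.7 -136. ]
 [ 487.8  -76.7]
 [ 530.5 -138.5]
 [ 532.7  -77.4]] [ 509.14993874 -107.13002068]
t 15.03 pos [511.8 -96.6 129.2] jaw 87.9 gap 84.8 F [0.5 1.7 0.1] q [-0.23  0.08  2.05  0.    1.01 -1.77]
  -> d [  2.5 -10.6 117.2] r [-0.     0.002 -0.007] rows 2.8 0.1
```

Call:
servo_tool([
  [2,-11,40,0,0,0,88],
  [2,-11,80,0,0,0,88],
  [2,-11,105,0,0,0,88],
  [2,-11,115,0,0,-0.007,88],
  [2,-11,117,0,0,-0.007,88],
  [2,-11,117,0,0,-0.007,88],
  [2,-11,117,0,0,-0.007,50],
  [2,-11,117,0,0,-0.007,50],
], newtons=35)

```text
time_s: 15.7
eef_pos: [0.5099, -0.1084, 0.0123]
tool_rot: [0.048, 3.139, -0.001]
ft_force: [0.1, -0.5, -0.4]
finger_gap: 0.874
```

Call:
servo_tool([
  [0,0,0,0,0,0,50],
  [0,0,0,0,0,0,50],
  [0,0,0,0,0,0,50],
])

```text
time_s: 15.95
eef_pos: [0.509, -0.1087, 0.0115]
tool_rot: [0.05, 3.14, 0.0]
ft_force: [-1.5, 1.0, 2.5]
finger_gap: 0.673
```

```bash
python3 - <<'E'
from h import *
move(543,88,130,85.6)
E
```

```text
t 15.95 pos [ 509.  -108.7   11.5] jaw 88.2 gap 59.3 F [-1.5  1.   2.5] q [-0.26  0.25  2.12  0.    0.77 -1.8 ]
  -> d [ -27.8  197.6 -118.4] r [0.    0.001 0.045] rows 5.6 0.4
```

Call:
servo_tool([
  [0,0,0,0,0,0,50],
  [0,0,-25,0,0,0,50],
  [0,0,-60,0,0,0,50],
  [-2,10,-95,0,0,0,50],
  [-5,40,-105,0,0,0.01,50],
  [-9,70,-105,0,0,0.015,50],
  [-12,90,-105,0,0,0.02,50],
  [-12,90,-105,0,0,0.02,50],
])

```text
time_s: 16.62
eef_pos: [0.5238, -0.0165, 0.1164]
tool_rot: [0.078, 3.14, 0.002]
ft_force: [0.6, -0.8, -1.9]
finger_gap: 0.676
```

```bash
python3 - <<'E'
from h import *
move(543,88,118,85.8)
E
```

```text
t 16.62 pos [523.8 -16.5 116.4] jaw 87.2 gap 59.5 F [ 0.6 -0.8 -1.9] q [-0.08  0.1   2.06  0.    0.98 -1.6 ]
  -> d [-14.  105.3  -1.5] r [0.001 0.001 0.024] rows 2.5 0.2
```

Call:
servo_tool([
  [-5,35,-1,0,0,0.01,50],
  [-9,70,-1,0,0,0.02,50],
  [-13,95,-1,0,0,0.024,50],
  [-14,105,-1,0,0,0.024,50],
  [-14,105,-1,0,0,0.024,50],
  [-14,105,-1,0,0,0.024,50],
  [-14,105,-1,0,0,0.024,50],
  [-14,105,-1,0,0,0.024,50],
])

```text
time_s: 17.28
eef_pos: [0.5424, 0.0834, 0.1167]
tool_rot: [-0.121, -3.139, 0.001]
ft_force: [-0.8, 0.1, -0.4]
finger_gap: 0.671
```

```bash
python3 - <<'E'
from h import *
im=snap("wrist","w8")
seg(im,(0,0,170),(180,60,255),.11,(.08,.14),box=(.3,.8,-.2,.3),nm="sheet near part")
snap("side","s4");snap("top","t4")
g=cv2.imread("pics/s4.png")
cv2.imwrite("pics/s4c.png",cv2.resize(g[170:350,160:340],None,fx=3,fy=3,interpolation=cv2.INTER_CUBIC))
move(543,88,51.5,85.8)
E
```

```text
sheet near part px [253. 327.] c 591.3 78.7 dim 101.8 22.1 ang 85.7
sheet near part px [254. 126.] c 498.0 85.8 dim 124.5 101.9 ang -4.4
t 17.43 pos [542.7  83.8 117. ] jaw 85.6 gap 59.1 F [-0.6  0.  -1.3] q [ 0.11  0.15  2.   -0.    0.99 -1.39]
  -> d [ 0.   4.2 65.5] r [-0.    -0.    -0.004] rows 1.6 0.0
```

View pics/w8.png

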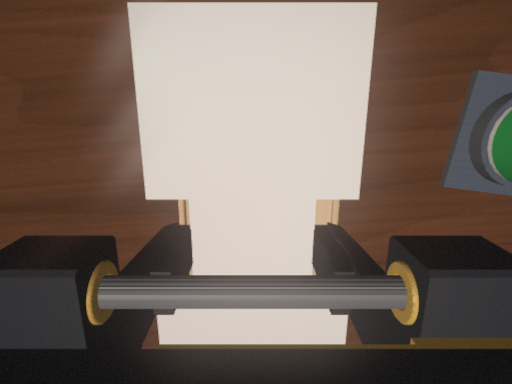

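View pics/s4c.png

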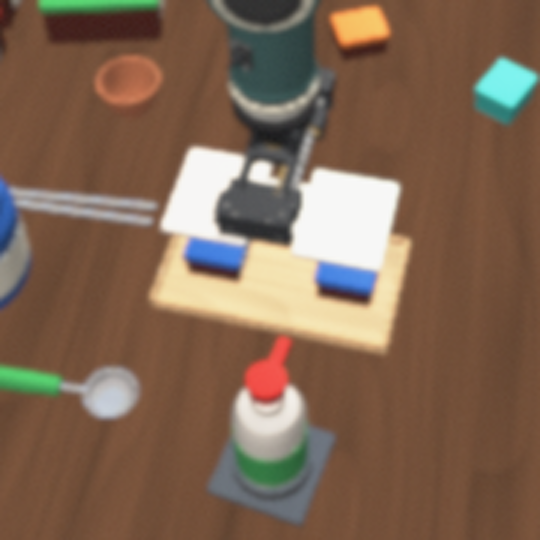

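The sheet is held square at −4.4°, matching the tray. I'll check that it's level, then lower it.

```bash
python3 - <<'E'
from h import *
c=np.load("pics/w8_c.npy")
for v in(20,60,100,140,180,330):
    print(v,c[v-4:v+4,200:300].reshape(-1,3).mean(0).round(4), c[v-4:v+4,160:200,2].mean().round(4),c[v-4:v+4,300:340,2].mean().round(4))
E
```

```text
20 [0.4432 0.0891 0.1137] 0.1131 0.1125
60 [0.4581 0.0879 0.1133] 0.1127 0.1135
100 [0.4741 0.0867 0.1133] 0.1131 0.113
140 [0.4911 0.0854 0.1131] 0.1125 0.113
180 [0.5094 0.0839 0.1131] 0.1135 0.1134
330 [0.5911 0.0776 0.1126] 0.1125 0.1132
```

Call:
servo_tool([
  [0,4,30,0,0,0,50],
  [0,4,52,0,0,0,50],
  [0,4,62,0,0,0,50],
  [0,4,65,0,0,0,50],
  [0,4,66,0,0,0,50],
  [0,4,66,0,0,0,50],
  [0,4,66,0,0,0,50],
  [0,4,66,0,0,0,50],
])

```text
time_s: 18.1
eef_pos: [0.5439, 0.0888, 0.0518]
tool_rot: [0.119, 3.138, 0.0]
ft_force: [0.5, 0.0, 0.2]
finger_gap: 0.672
```

Call:
servo_tool([
  [0,0,1,0,0,0,50],
  [0,0,1,0,0,0,50],
])

```text
time_s: 18.27
eef_pos: [0.5436, 0.0889, 0.0505]
tool_rot: [0.119, 3.138, 0.0]
ft_force: [0.8, 0.4, 0.3]
finger_gap: 0.677
```

Contact is gentle. I'm releasing and lifting.

Call:
servo_tool([
  [0,0,0.5,0,0,0,80],
  [0,0,0.5,0,0,0,80],
  [0,0,0.5,0,0,0,80],
  [0,0,0.5,0,0,0,80],
  [0,0,-30,0,0,0,80],
  [0,0,-70,0,0,0,80],
  [0,-40,-80,0,0,0,80],
  [0,-80,-80,0,0,0,80],
])

```text
time_s: 18.93
eef_pos: [0.5407, 0.0098, 0.135]
tool_rot: [0.111, 3.13, 0.0]
ft_force: [1.0, -0.5, 0.2]
finger_gap: 0.906
```

Call:
servo_tool([
  [0,-160,-30,0,0,0,88],
  [0,-220,-30,0,0,0,88],
  [0,-220,-30,0,0,0,88],
  [0,-220,-30,0,0,0,88],
  [0,-220,-30,0,0,0,88],
  [0,-220,-30,0,0,0,88],
  [0,-220,-30,0,0,0,88],
])

```text
time_s: 19.52
eef_pos: [0.5205, -0.2137, 0.1609]
tool_rot: [0.126, 3.137, -0.002]
ft_force: [0.5, 0.4, 0.6]
finger_gap: 0.999
```

```bash
python3 - <<'E'
from h import *
im=snap("top","t5");snap("side","s5")
seg(im,(0,0,150),(180,70,255),.045,(.02,.07),box=(.3,.8,0,.2),nm="sheet")
look(im)
c=cloud(im);p=c.reshape(-1,3);m=(abs(p[:,0]-.543)<.09)&(abs(p[:,1]-.088)<.035)
A=np.c_[p[m][:,:2]-[.543,.088],np.ones(m.sum())];print("plane",np.linalg.lstsq(A,p[m][:,2],rcond=None)[0])
move(507,-249,150,112.9)
g=cv2.imread("pics/s5.png")
cv2.imwrite("pics/s5c.png",cv2.resize(g[110:350,160:360],None,fx=2.5,fy=2.5,interpolation=cv2.INTER_CUBIC))
E
```

```text
sheet px [194. 196.] c 544.8 88.9 dim 212.6 102.7 ang -4.3
orange px [361. 225.] c 455.6 -395.9 dim 63.1 53.2 ang -24.8
orange px [310. 210.] c 506.8 -249.3 dim 60.7 53.1 ang 22.9
orange px [355. 189.] c 564.9 -377.1 dim 61.0 44.7 ang -2.8
orange px [257. 122.] c 768.1 -94.0 dim 47.8 27.6 ang -55.1
plane [-0.00189505  0.09454562  0.04505473]
t 19.62 pos [ 520.1 -210.1  159.8] jaw 85.6 gap 88.1 F [-0.1  0.9  0.4] q [-0.43  0.12  1.94  0.    1.08 -1.92]
  -> d [ 10.1 -39.8   9.7] r [ 0.001 -0.    -0.477] rows 1.0 3.8
```

View pics/s5c.png

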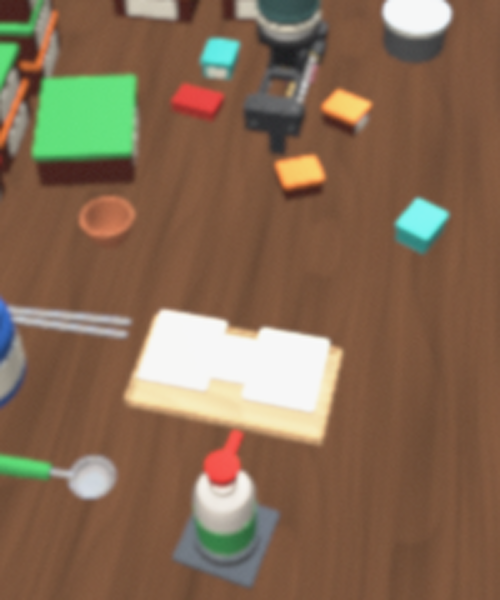

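The sheet is on the blues, square with the tray, and the nozzle is up at (222,465). Next is the first orange tub, and I'll re-check sheet tilt using sheet points only.

Call:
servo_tool([
  [10,-40,25,0,0,-0.477,88],
  [10,-40,25,0,0,-0.477,88],
  [10,-40,25,0,0,-0.477,88],
  [10,-40,25,0,0,-0.477,88],
  [10,-40,25,0,0,-0.477,88],
  [10,-40,25,0,0,-0.477,88],
  [10,-40,25,0,0,-0.477,88],
])

```text
time_s: 20.2
eef_pos: [0.5076, -0.248, 0.1348]
tool_rot: [0.625, -3.079, -0.001]
ft_force: [1.1, -0.9, -0.7]
finger_gap: 1.002
```

```bash
python3 - <<'E'
from h import *
c=np.load("pics/t5_c.npy");p=c.reshape(-1,3);t=np.radians(-4.3)
d=(p[:,:2]-[.544,.0885])@np.array([[np.cos(t),-np.sin(t)],[np.sin(t),np.cos(t)]])
m=(abs(d[:,0])>.03)&(abs(d[:,0])<.095)&(abs(d[:,1])<.042)
A=np.c_[d[m],np.ones(m.sum())];print("plane",np.linalg.lstsq(A,p[m][:,2],rcond=None)[0])
im=snap("wrist","w9");look(im)
move(507,-249,17.5,112.9)
E
```

```text
plane [-0.0001607   0.00153214  0.04630682]
orange px [259. 176.] c 504.8 -250.7 dim 60.7 50.2 ang 22.9
orange px [ 77. 192.] c 562.1 -375.5 dim 63.5 52.5 ang -1.7
orange px [109.  56.] c 456.5 -389.3 dim 60.4 38.4 ang -25.0
t 20.25 pos [ 507.6 -248.3  135. ] jaw 112.9 gap 87.9 F [ 0.2 -0.4  0.9] q [-0.5   0.16  1.96  0.    1.03 -2.47]
  -> d [  0.8  -0.5 117.5] r [0.    0.    0.001] rows 2.8 0.0
```

View pics/w9.png

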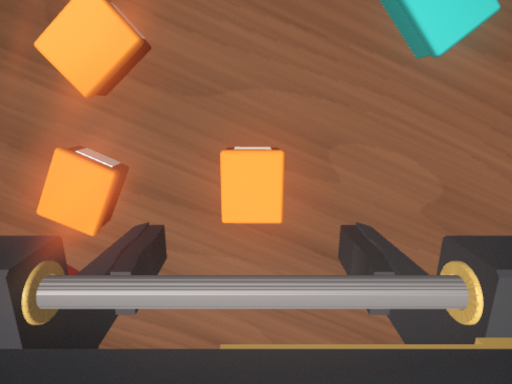

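Call:
servo_tool([
  [3,-1,40,0,0,0,80],
  [3,-1,80,0,0,0,70],
  [3,-1,110,0,0,0,70],
  [3,-1,117,0,0,0,70],
  [3,-1,117,0,0,0,40],
  [3,-1,117,0,0,0,40],
  [3,-1,117,0,0,0,40],
  [3,-1,117,0,0,0,40],
], newtons=25)

```text
time_s: 20.92
eef_pos: [0.5069, -0.2524, 0.0205]
tool_rot: [-0.625, 3.075, -0.004]
ft_force: [0.5, -0.0, -1.6]
finger_gap: 0.563
```

```bash
cat >> h.py <<'E'
SX,SY,SA=544.0,88.5,-4.3
def sh(a,b=0):
    t=np.radians(SA);return SX+a*np.cos(t)-b*np.sin(t),SY+a*np.sin(t)+b*np.cos(t)
E
python3 - <<'E'
from h import *
print(sh(67))
move(*sh(67),120,85.7)
E
```

```text
(np.float64(610.8114039461827), np.float64(83.47642530263604))
t 20.92 pos [ 506.9 -252.4   20.5] jaw 113.0 gap 49.6 F [ 0.5 -0.  -1.6] q [-0.51  0.31  2.02  0.    0.81 -2.48]
  -> d [-227.1  268.3  -99.8] r [-0.003  0.003  0.476] rows 8.8 3.8
```

Call:
servo_tool([
  [0,0,0,0,0,0,40],
  [0,0,-30,0,0,0,40],
  [0,0,-70,0,0,0,40],
  [-10,12,-105,0,0,0.02,40],
  [-120,140,-110,0,0,0.25,40],
  [-120,140,-110,0,0,0.25,40],
  [-120,140,-110,0,0,0.25,40],
  [-120,140,-110,0,0,0.25,40],
])

```text
time_s: 21.58
eef_pos: [0.5596, -0.081, 0.1298]
tool_rot: [-0.234, 3.13, -0.001]
ft_force: [-0.3, 0.2, -1.0]
finger_gap: 0.566
```

```bash
python3 - <<'E'
from h import *
move(*sh(67),125,85.7)
E
```

```text
t 21.58 pos [559.6 -81.  129.8] jaw 98.6 gap 49.9 F [-0.3  0.2 -1. ] q [-0.19  0.16  1.96  0.    1.02 -1.91]
  -> d [-75.1 155.    4.8] r [-0.001  0.003  0.224] rows 4.1 1.8
```

Call:
servo_tool([
  [-75,155,5,0,0,0.224,40],
  [-75,155,5,0,0,0.224,40],
  [-75,155,5,0,0,0.224,40],
  [-75,155,5,0,0,0.224,40],
  [-75,155,5,0,0,0.224,40],
  [-75,155,5,0,0,0.224,40],
  [-75,155,5,0,0,0.224,40],
  [-75,155,5,0,0,0.224,40],
])

```text
time_s: 22.25
eef_pos: [0.6091, 0.0811, 0.123]
tool_rot: [-0.115, -3.139, 0.001]
ft_force: [0.7, 0.1, -0.7]
finger_gap: 0.564
```

```bash
cat > t4.py <<'E'
from h import *
import sys
get_image("top")
nm,a=sys.argv[1],float(sys.argv[2])
im=snap("wrist",nm)
s=sensors.read_state();tz=s["eef_pos"][2]
# held tub: orange lid top approx
f=cv2.resize(im["frame"],None,fx=4,fy=4,interpolation=cv2.INTER_CUBIC);hsv=cv2.cvtColor(f,cv2.COLOR_BGR2HSV)
m=cv2.inRange(hsv,np.array(OR[0]),np.array(OR[1]));m[:150*4]=0;m[345*4:]=0;m[:,:170*4]=0;m[:,340*4:]=0
ys,xs=np.nonzero(m);P=ray(im,xs/4,ys/4,tz+.014)*1000
t=np.radians(SA);d=(P-[SX,SY])@np.array([[np.cos(t),-np.sin(t)],[np.sin(t),np.cos(t)]])
print("held in sheet frame x",np.percentile(d[:,0],[.2,99.8]),"y",np.percentile(d[:,1],[.2,99.8]))
c=cloud(im)
p=c.reshape(-1,3)
e=(p[:,:2]*1000-s["eef_pos"][:2]*1000)
print("lid z",np.median(c[ys//4,xs//4][:,2]))
move(*sh(a),64,85.7)
E
python3 t4.py w10 67
```

```text
held in sheet frame x [35.85506366 95.6705149 ] y [-28.24937488  20.87812981]
lid z 0.13776656078129157
t 22.35 pos [609.1  80.6 122.9] jaw 85.7 gap 49.8 F [ 0.2 -0.4 -0.9] q [ 0.09  0.26  1.86 -0.    1.03 -1.4 ]
  -> d [-1.5  3.1 58.9] r [-0. -0.  0.] rows 1.4 0.0
```

View pics/w10.png

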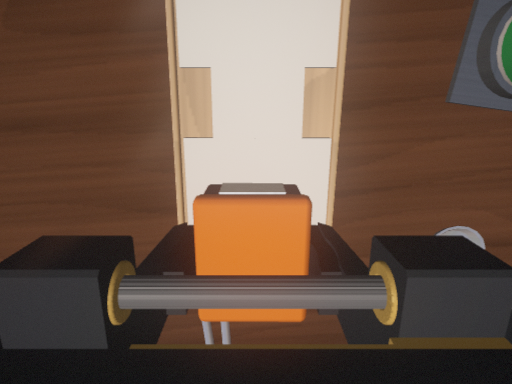

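The held tub is over the far end of the sheet, and the waist is visible at rows 68–138, columns 213–302. I'll compute the sheet frame from those corners.

```bash
python3 - <<'E'
from h import *
im=get_image("wrist")
P=ray(im,np.array([211.5,303,212.5,302]),np.array([68.,68,138,138]),.045)*1000;print(P.round(1),P.mean(0))
E
```

```text
[[518.9  60.2]
 [523.2 118.8]
 [563.3  56.1]
 [567.8 116.8]] [543.27202596  87.98848916]
```

Call:
servo_tool([
  [-1,3,25,0,0,0,40],
  [-1,3,45,0,0,0,40],
  [-1,3,54,0,0,0,40],
  [-1,3,57,0,0,0,40],
  [-1,3,58,0,0,0,40],
  [-1,3,58,0,0,0,40],
  [-1,3,58,0,0,0,40],
  [-1,3,58,0,0,0,40],
])

```text
time_s: 23.07
eef_pos: [0.6111, 0.0847, 0.0652]
tool_rot: [0.115, 3.139, -0.0]
ft_force: [-0.4, -0.9, -0.9]
finger_gap: 0.564
```

Call:
servo_tool([
  [0,0,0.5,0,0,0,40],
  [0,0,0.5,0,0,0,40],
])

```text
time_s: 23.23
eef_pos: [0.6112, 0.0848, 0.0651]
tool_rot: [0.114, 3.139, -0.001]
ft_force: [-1.2, -0.7, 3.9]
finger_gap: 0.567
```

Contact (3.9 N). Now I'll release to 62 mm and lift.

Call:
servo_tool([
  [0,0,0,0,0,0,62],
  [0,0,0,0,0,0,62],
  [0,0,0,0,0,0,62],
  [0,0,-25,0,0,0,62],
  [0,0,-60,0,0,0,70],
  [0,-30,-75,0,0,0,88],
  [3,-70,-75,0,0,0,88],
  [3,-70,-75,0,0,0,88],
])

```text
time_s: 23.9
eef_pos: [0.6033, 0.0111, 0.1412]
tool_rot: [0.117, 3.136, -0.004]
ft_force: [-0.2, -0.2, -0.3]
finger_gap: 0.978
```

```bash
python3 - <<'E'
from h import *
im=snap("top","t6")
seg(im,(0,0,150),(180,70,255),.045,(.02,.07),box=(.3,.8,0,.2),nm="sheet")
look(im);look(im,.079,(.06,.1),(.3,.8,0,.2))
move(565,-375.5,140,88)
E
```

```text
sheet px [208. 175.] c 604.2 48.8 dim 31.5 27.2 ang 85.7
orange px [361. 225.] c 455.6 -395.8 dim 63.2 53.3 ang -25.2
orange px [352. 188.] c 566.0 -375.0 dim 62.8 49.4 ang -2.4
orange px [256. 123.] c 767.4 -92.9 dim 49.8 24.6 ang -44.3
orange px [194. 175.] c 599.2 85.5 dim 47.2 24.8 ang 89.5
t 23.95 pos [602.8  13.2 140.1] jaw 85.6 gap 87.7 F [-0.1 -0.6 -0.5] q [-0.02  0.22  1.87 -0.    1.05 -1.51]
  -> d [ 8.100e+00 -3.905e+02  2.000e-01] r [-0.     0.001 -0.041] rows 9.4 0.3
```

View pics/t6.png

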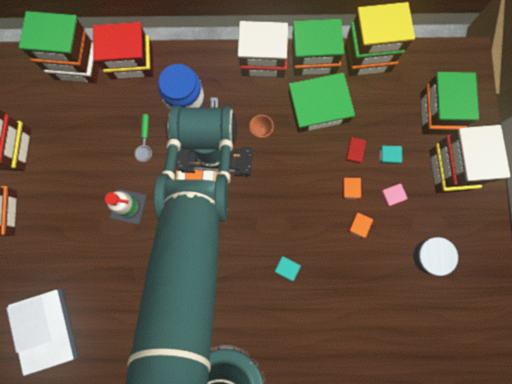

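The arm hides the tray. Two oranges remain, at (352,188) and (361,225), both unmoved. I'm going to the second.

Call:
servo_tool([
  [4,-195,0,0,0,-0.02,88],
  [4,-195,0,0,0,-0.02,88],
  [4,-195,0,0,0,-0.02,88],
  [4,-195,0,0,0,-0.02,88],
  [4,-195,0,0,0,-0.02,88],
  [8,-390,10,0,0,-0.041,88],
  [8,-390,10,0,0,-0.041,88],
  [8,-390,10,0,0,-0.041,88],
])

```text
time_s: 24.62
eef_pos: [0.5727, -0.3033, 0.132]
tool_rot: [-0.049, -3.141, -0.002]
ft_force: [1.6, -0.6, -0.8]
finger_gap: 0.999
```

```bash
python3 - <<'E'
from h import *
move(565,-375.5,130,88)
E
```

```text
t 24.62 pos [ 572.7 -303.3  132. ] jaw 88.2 gap 88.0 F [ 1.6 -0.6 -0.8] q [-0.53  0.31  1.78  0.    1.06 -2.07]
  -> d [  5.4 -72.4   2. ] r [ 0.001 -0.001  0.004] rows 1.7 0.0
```

Call:
servo_tool([
  [5,-70,2,0,0,0.004,88],
  [5,-70,2,0,0,0.004,88],
  [5,-70,2,0,0,0.004,88],
  [5,-70,2,0,0,0.004,88],
  [5,-70,2,0,0,0.004,88],
  [5,-70,2,0,0,0.004,88],
  [5,-70,2,0,0,0.004,88],
])

```text
time_s: 25.2
eef_pos: [0.5661, -0.3707, 0.1307]
tool_rot: [-0.053, -3.141, -0.001]
ft_force: [0.9, -0.6, -0.5]
finger_gap: 0.998
```

```bash
python3 - <<'E'
from h import *
im=snap("top","t7");look(im)
seg(im,(0,0,150),(180,70,255),.045,(.02,.07),box=(.3,.8,0,.2),nm="sheet")
look(im,.079,(.06,.1),(.3,.8,0,.2))
im=snap("wrist","w11");look(im)
move(565,-376,17.5,88)
E
```

```text
orange px [256. 123.] c 766.4 -92.7 dim 50.3 25.7 ang -44.3
sheet px [194. 194.] c 544.8 88.9 dim 212.6 102.7 ang -4.3
orange px [194. 170.] c 612.5 84.5 dim 59.3 47.0 ang -4.5
orange px [249. 185.] c 562.9 -377.1 dim 60.6 50.2 ang -1.8
orange px [209.  48.] c 453.6 -397.4 dim 60.1 50.5 ang -25.3
t 25.3 pos [ 566.1 -371.1  131. ] jaw 88.1 gap 88.2 F [ 0.6 -0.8 -0.2] q [-0.62  0.36  1.71  0.    1.07 -2.15]
  -> d [  1.   -5.  113.5] r [0.    0.    0.001] rows 2.7 0.0
```

View pics/w11.png

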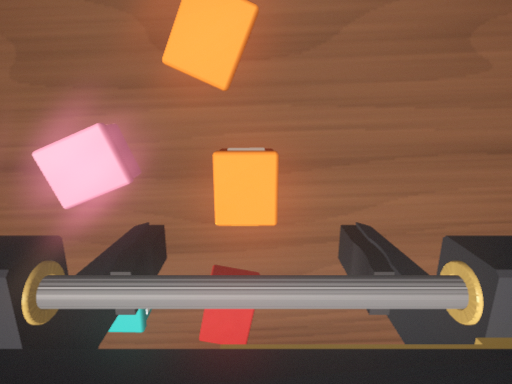

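View pics/t7.png

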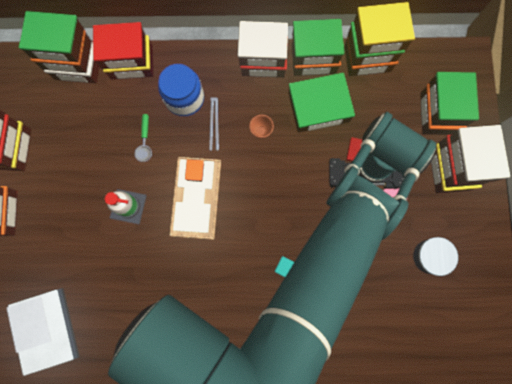

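Orange 1 is placed at (194,170) on the sheet's far end. Below me, orange 2 is centred at (246,188), and the pink tub at (82,165) is clear of the fingers.

Call:
servo_tool([
  [3,-6,40,0,0,0,75],
  [3,-6,80,0,0,0,68],
  [3,-6,106,0,0,0,68],
  [3,-6,114,0,0,0,68],
  [3,-6,114,0,0,0,40],
  [3,-6,114,0,0,0,40],
  [3,-6,114,0,0,0,40],
  [3,-6,114,0,0,0,40],
])

```text
time_s: 25.97
eef_pos: [0.5638, -0.3791, 0.019]
tool_rot: [0.056, 3.138, -0.003]
ft_force: [0.6, -0.2, -1.3]
finger_gap: 0.563
```

Call:
servo_tool([
  [0,0,0,0,0,0,40],
  [0,0,-30,0,0,0,40],
  [0,0,-70,0,0,0,40],
  [0,20,-110,0,0,0,40],
  [10,170,-112,0,0,0.02,40],
  [10,170,-112,0,0,0.02,40],
  [10,170,-112,0,0,0.02,40],
  [10,170,-112,0,0,0.02,40],
])

```text
time_s: 26.63
eef_pos: [0.5582, -0.2053, 0.1302]
tool_rot: [0.087, 3.139, 0.001]
ft_force: [-0.1, 0.1, -1.5]
finger_gap: 0.561
```

```bash
python3 - <<'E'
from h import *
move(*sh(0),135,85.7)
E
```

```text
t 26.63 pos [ 558.2 -205.3  130.2] jaw 86.8 gap 49.4 F [-0.1  0.1 -1.5] q [-0.39  0.21  1.9   0.    1.03 -1.91]
  -> d [ 30.4 292.5  -4.6] r [0.001 0.001 0.02 ] rows 7.1 0.2
```

Call:
servo_tool([
  [30,292,-4,0,0,0.02,40],
  [30,292,-4,0,0,0.02,40],
  [30,292,-4,0,0,0.02,40],
  [30,292,-4,0,0,0.02,40],
  [30,292,-4,0,0,0.02,40],
  [30,292,-4,0,0,0.02,40],
  [30,292,-4,0,0,0.02,40],
  [30,292,-4,0,0,0.02,40],
])

```text
time_s: 27.3
eef_pos: [0.5446, 0.0912, 0.1341]
tool_rot: [0.111, 3.138, 0.005]
ft_force: [-0.6, -1.0, -1.3]
finger_gap: 0.564
```

Call:
servo_tool([
  [0,0,0,0,0,0,40],
  [0,0,0,0,0,0,40],
  [0,0,0,0,0,0,40],
])

```text
time_s: 27.55
eef_pos: [0.545, 0.0839, 0.1332]
tool_rot: [0.12, 3.139, -0.001]
ft_force: [0.3, -0.7, -1.6]
finger_gap: 0.566
```

```bash
python3 t4.py w12 0
```

```text
held in sheet frame x [-28.66340629  39.73675327] y [-30.52154999  19.27374231]
lid z 0.14947200494072535
t 27.65 pos [545.   83.4 133. ] jaw 85.5 gap 49.9 F [-0.2 -0.8 -1.5] q [ 0.11  0.13  1.99 -0.    1.02 -1.39]
  -> d [ 1.4  5.  69. ] r [-0.     0.    -0.003] rows 1.7 0.0
```

View pics/w12.png

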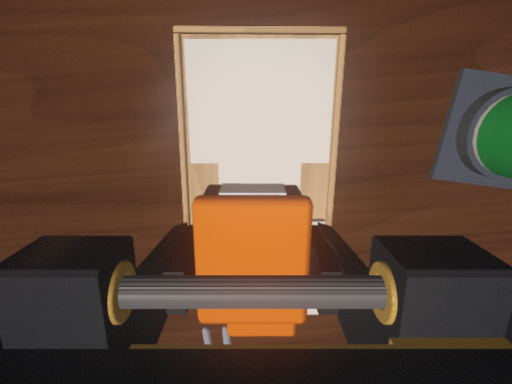

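Call:
servo_tool([
  [1.5,5,30,0,0,0,40],
  [1.5,5,55,0,0,0,40],
  [1.5,5,65,0,0,0,40],
  [1.5,5,69,0,0,0,40],
  [1.5,5,70,0,0,0,40],
  [1.5,5,70,0,0,0,40],
  [1.5,5,70,0,0,0,40],
  [1.5,5,70,0,0,0,40],
])

```text
time_s: 28.32
eef_pos: [0.5444, 0.0893, 0.0635]
tool_rot: [0.12, 3.138, -0.0]
ft_force: [0.3, -0.3, 1.0]
finger_gap: 0.566
```

Call:
servo_tool([
  [0,0,0.5,0,0,0,40],
  [0,0,0.5,0,0,0,40],
])

```text
time_s: 28.48
eef_pos: [0.5445, 0.0894, 0.0634]
tool_rot: [0.119, 3.138, -0.001]
ft_force: [-0.3, -2.7, 5.0]
finger_gap: 0.571
```

Contact. Releasing and heading to orange 3.

Call:
servo_tool([
  [0,0,0,0,0,0,62],
  [0,0,0,0,0,0,62],
  [0,0,0,0,0,0,62],
  [0,0,-25,0,0,0,62],
  [0,0,-60,0,0,0,70],
  [0,-30,-75,0,0,0,88],
  [10,-180,-75,0,0,0,88],
  [10,-180,-75,0,0,0,88],
])

```text
time_s: 29.15
eef_pos: [0.5312, -0.0227, 0.1396]
tool_rot: [0.114, 3.135, -0.0]
ft_force: [0.7, -0.4, -0.3]
finger_gap: 0.978
```

```bash
python3 - <<'E'
from h import *
move(454,-396,135,64.8)
E
```

```text
t 29.15 pos [531.2 -22.7 139.6] jaw 85.8 gap 86.2 F [ 0.7 -0.4 -0.3] q [-0.09  0.09  2.02  0.    1.02 -1.59]
  -> d [  49.9 -377.9    4.3] r [0.001 0.005 0.367] rows 9.1 2.9
```

Call:
servo_tool([
  [50,-360,5,0,0,0.367,88],
  [50,-360,5,0,0,0.367,88],
  [50,-360,5,0,0,0.367,88],
  [50,-360,5,0,0,0.367,88],
  [50,-360,5,0,0,0.367,88],
  [50,-360,5,0,0,0.367,88],
  [50,-360,5,0,0,0.367,88],
  [50,-360,5,0,0,0.367,88],
])

```text
time_s: 29.82
eef_pos: [0.4582, -0.3498, 0.1327]
tool_rot: [0.69, 3.065, 0.0]
ft_force: [0.1, 0.8, -0.5]
finger_gap: 1.0
```

Call:
servo_tool([
  [0,0,0,0,0,0,88],
  [0,0,0,0,0,0,88],
  [0,0,0,0,0,0,88],
])

```text
time_s: 30.07
eef_pos: [0.4586, -0.3477, 0.1323]
tool_rot: [-0.691, -3.064, -0.002]
ft_force: [-0.2, 0.2, 0.3]
finger_gap: 1.0
```

```bash
python3 - <<'E'
from h import *
im=snap("top","t8");look(im)
seg(im,(0,0,150),(180,70,255),.045,(.02,.07),box=(.3,.8,0,.2),nm="sheet")
look(im,.079,(.06,.1),(.3,.8,0,.2))
im=snap("wrist","w13");look(im)
move(454,-397,130,64.8)
E
```

```text
orange px [359. 232.] c 436.2 -386.6 dim 52.5 19.7 ang 64.7
orange px [256. 123.] c 767.7 -91.9 dim 46.3 25.1 ang -48.5
sheet px [195. 194.] c 544.8 88.9 dim 212.6 102.7 ang -4.3
orange px [192. 193.] c 545.1 90.0 dim 56.7 48.7 ang -3.8
orange px [194. 170.] c 612.5 84.5 dim 59.5 47.1 ang -4.3
orange px [207. 194.] c 448.1 -379.3 dim 75.3 39.1 ang 14.7
t 30.17 pos [ 459.1 -346.6  132.5] jaw 64.7 gap 88.1 F [-0.2 -0.1  0.1] q [-0.69  0.18  1.94  0.    1.03 -1.82]
  -> d [-17.  -47.8   2.4] r [ 0.001 -0.001 -0.002] rows 1.2 0.0
```

View pics/w13.png

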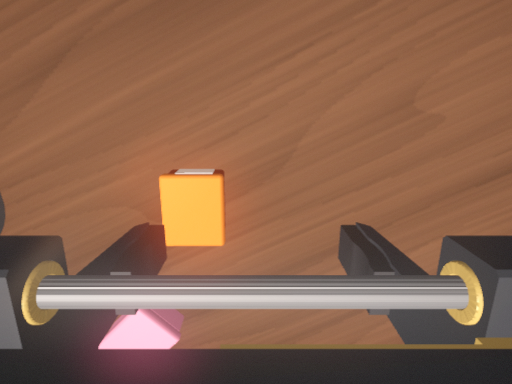

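View pics/t8.png

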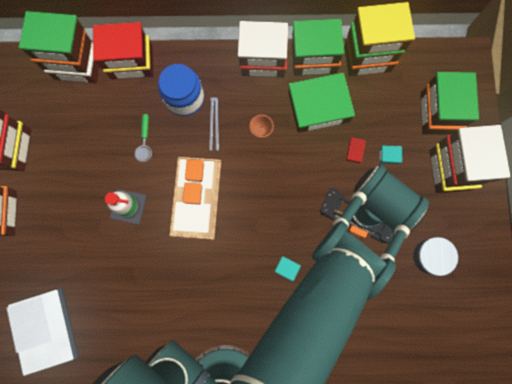

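Oranges 1 and 2 are on the sheet at (194,170) and (192,193). Orange 3 is at wrist pixel (192,210), so I'll move over it.

Call:
servo_tool([
  [-17,-48,2,0,0,0,88],
  [-17,-48,2,0,0,0,88],
  [-17,-48,2,0,0,0,88],
  [-17,-48,2,0,0,0,88],
  [-17,-48,2,0,0,0,88],
])

```text
time_s: 30.58
eef_pos: [0.4539, -0.397, 0.1306]
tool_rot: [-0.688, -3.065, -0.002]
ft_force: [-0.0, 0.5, 1.1]
finger_gap: 1.0
```

```bash
python3 - <<'E'
from h import *
im=snap("wrist","w14");im=snap("wrist","w14");look(im)
move(454,-397,18,64.8)
E
```

```text
orange px [260. 173.] c 452.0 -397.2 dim 59.9 50.2 ang -25.3
t 30.68 pos [ 453.9 -397.2  130.7] jaw 64.7 gap 88.1 F [-0.3 -0.   0.1] q [-0.76  0.23  1.88  0.    1.04 -1.89]
  -> d [-1.000e-01  2.000e-01  1.127e+02] r [ 0.001 -0.001 -0.002] rows 2.7 0.0
```

View pics/w14.png

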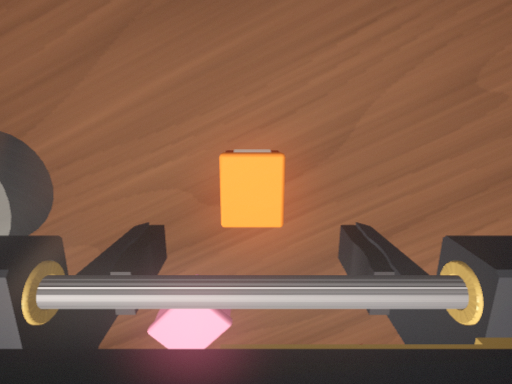

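Call:
servo_tool([
  [2,0,40,0,0,0,75],
  [2,0,80,0,0,0,68],
  [2,0,106,0,0,0,68],
  [2,0,113,0,0,0,68],
  [2,0,113,0,0,0,40],
  [2,0,113,0,0,0,40],
  [2,0,113,0,0,0,40],
  [2,0,113,0,0,0,40],
])

```text
time_s: 31.35
eef_pos: [0.4535, -0.3992, 0.0203]
tool_rot: [0.689, 3.061, -0.003]
ft_force: [-0.1, -0.7, -1.6]
finger_gap: 0.568
```

Call:
servo_tool([
  [0,0,0,0,0,0,40],
  [0,0,-30,0,0,0,40],
  [0,0,-70,0,0,0,40],
  [0,20,-110,0,0,0,40],
  [-30,190,-115,0,0,-0.2,40],
  [-30,190,-115,0,0,-0.2,40],
  [-30,190,-115,0,0,-0.2,40],
  [-30,190,-115,0,0,-0.2,40],
])

```text
time_s: 32.02
eef_pos: [0.5573, -0.2441, 0.1345]
tool_rot: [0.381, 3.116, -0.002]
ft_force: [-0.1, -0.5, -1.3]
finger_gap: 0.568
```

```bash
python3 - <<'E'
from h import *
print(sh(-67));move(*sh(-67),140,85.7)
E
```

```text
(np.float64(477.18859605381726), np.float64(93.52357469736396))
t 32.02 pos [ 557.3 -244.1  134.5] jaw 76.0 gap 50.0 F [-0.1 -0.5 -1.3] q [-0.45  0.23  1.86 -0.    1.04 -1.78]
  -> d [159.2 308.4  -6.2] r [-0.001  0.003 -0.169] rows 8.3 1.3
```

Call:
servo_tool([
  [159,300,-6,0,0,-0.169,40],
  [159,300,-6,0,0,-0.169,40],
  [159,300,-6,0,0,-0.169,40],
  [159,300,-6,0,0,-0.169,40],
  [159,300,-6,0,0,-0.169,40],
  [159,300,-6,0,0,-0.169,40],
  [159,300,-6,0,0,-0.169,40],
  [159,300,-6,0,0,-0.169,40],
])

```text
time_s: 32.68
eef_pos: [0.475, 0.0799, 0.1397]
tool_rot: [0.117, 3.137, 0.001]
ft_force: [1.4, -0.1, -2.3]
finger_gap: 0.564
```

Call:
servo_tool([
  [0,0,0,0,0,0,40],
  [0,0,0,0,0,0,40],
  [0,0,0,0,0,0,40],
])

```text
time_s: 32.93
eef_pos: [0.4758, 0.0782, 0.1392]
tool_rot: [0.114, 3.138, -0.001]
ft_force: [-0.8, 0.6, -1.0]
finger_gap: 0.566
```

```bash
python3 t4.py w15 -67
```

```text
held in sheet frame x [-98.77843518 -31.80587483] y [-42.52548952   8.39686517]
lid z 0.15407646275035577
t 33.03 pos [476.   77.1 138.8] jaw 85.7 gap 50.0 F [-0.  -0.2 -1.5] q [ 0.11 -0.    2.12 -0.    1.02 -1.39]
  -> d [ 0.1 16.5 74.8] r [-0.     0.001 -0.   ] rows 1.8 0.0
```

View pics/w15.png

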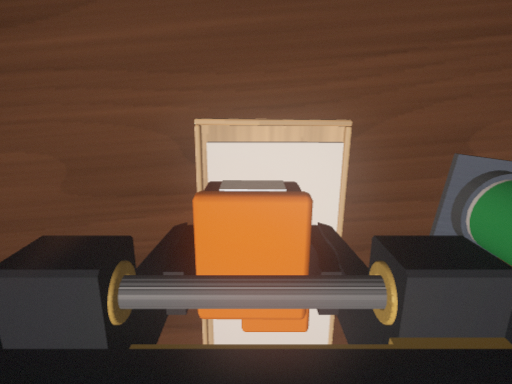

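Call:
servo_tool([
  [-0.5,16,25,0,0,0,40],
  [-0.5,16,45,0,0,0,40],
  [-0.5,16,58,0,0,0,40],
  [-0.5,16,68,0,0,0,40],
  [-0.5,16,73,0,0,0,40],
  [-0.5,16,74.5,0,0,0,40],
  [-0.5,16,74.5,0,0,0,40],
  [-0.5,16,74.5,0,0,0,40],
])

```text
time_s: 33.7
eef_pos: [0.4779, 0.0931, 0.0647]
tool_rot: [0.118, 3.139, -0.0]
ft_force: [-1.0, -1.2, 2.5]
finger_gap: 0.568
```

Call:
servo_tool([
  [0,0,0.5,0,0,0,40],
  [0,0,0.5,0,0,0,40],
])

```text
time_s: 33.87
eef_pos: [0.4779, 0.0932, 0.0646]
tool_rot: [0.117, 3.138, -0.001]
ft_force: [-2.5, -2.3, 7.1]
finger_gap: 0.566
```

Call:
servo_tool([
  [0,0,-0.5,0,0,0,62],
  [0,0,-0.5,0,0,0,62],
  [0,0,-0.5,0,0,0,62],
  [0,0,-25,0,0,0,62],
  [0,0,-60,0,0,0,62],
  [0,0,-100,0,0,0,30],
  [0,0,-140,0,0,0,0],
  [-5,30,-150,0,0,0,0],
])

```text
time_s: 34.53
eef_pos: [0.4873, 0.1217, 0.2204]
tool_rot: [0.121, 3.129, 0.0]
ft_force: [0.9, 1.0, 0.2]
finger_gap: 0.499
```

```bash
python3 - <<'E'
from h import *
move(517.5,290.5,208,85.5)
E
```

```text
t 34.53 pos [487.3 121.7 220.4] jaw 85.6 gap 43.9 F [0.9 1.  0.2] q [ 0.2  -0.05  2.01 -0.    1.18 -1.3 ]
  -> d [-17.  170.6  12.7] r [0.001 0.01  0.002] rows 4.1 0.1
```

Call:
servo_tool([
  [-17,170,8,0,0,0,0],
  [-17,170,8,0,0,0,0],
  [-17,170,8,0,0,0,0],
  [-17,170,8,0,0,0,0],
  [-17,170,8,0,0,0,0],
  [-17,170,8,0,0,0,0],
  [-17,170,8,0,0,0,0],
  [-17,170,8,0,0,0,0],
])

```text
time_s: 35.2
eef_pos: [0.5134, 0.2907, 0.205]
tool_rot: [-0.117, -3.139, 0.002]
ft_force: [0.5, 0.6, -0.6]
finger_gap: 0.005
```

```bash
python3 - <<'E'
from h import *
im=snap("top","t9")
look(im)
seg(im,(0,0,150),(180,70,255),.045,(.02,.07),box=(.3,.8,0,.2),nm="sheet")
look(im,.079,(.06,.1),(.3,.8,0,.2))
move(517.5,290.5,208,85.5)
g=im["frame"];cv2.imwrite("pics/t9c.png",cv2.resize(g[130:260,90:260],None,fx=4,fy=4,interpolation=cv2.INTER_CUBIC))
snap("side","s9")
E
```

```text
orange px [256. 124.] c 764.1 -91.1 dim 54.6 25.5 ang -31.9
sheet px [195. 195.] c 544.8 88.9 dim 212.6 102.6 ang -4.3
orange px [191. 217.] c 477.3 92.9 dim 55.6 46.9 ang -4.1
orange px [192. 193.] c 544.9 90.0 dim 56.4 48.6 ang -3.9
t 35.25 pos [513.6 290.4 205.2] jaw 85.7 gap 0.3 F [-0.6  0.3  0.1] q [ 0.47  0.14  1.84 -0.    1.17 -1.02]
  -> d [-3.9  0.4 -2.8] r [-0.001 -0.     0.003] rows 0.1 0.0
```

View pics/t9c.png

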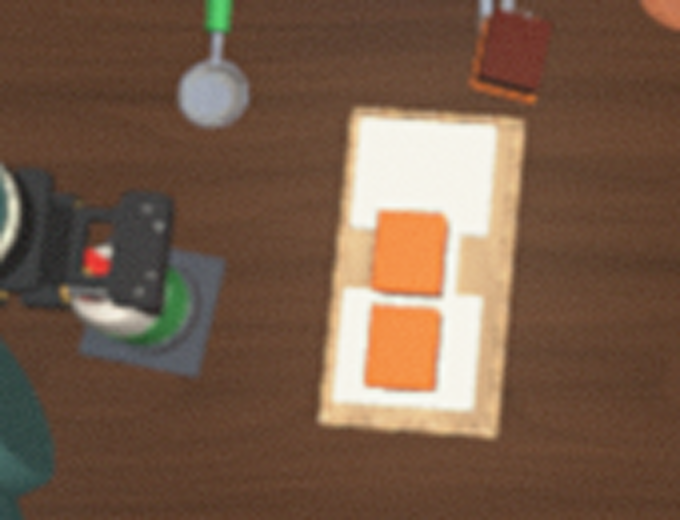

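View pics/s9.png

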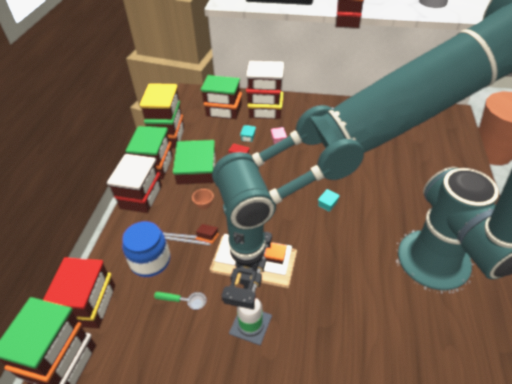

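Orange 1 has been knocked off the sheet. It now lies by the tongs at top pixel ≈ (218,144), showing a dark face, so it looks overturned. I'll measure it before doing anything else; oranges 2 and 3 are still in place.

```bash
python3 - <<'E'
from h import *
c=np.load("pics/t9_c.npy");f=cv2.imread("pics/t9.png")
cv2.imwrite("pics/t9d.png",cv2.resize(f[115:165,190:250],None,fx=10,fy=10,interpolation=cv2.INTER_CUBIC))
p=c[128:158,205:232]
print((p[::3,::3,2]*1000).round().astype(int))
q=p.reshape(-1,3);q=q[q[:,2]>.028]*1000;print(q.min(0),q.max(0),cv2.minAreaRect(q[:,:2].astype(np.float32)))
c=np.load("pics/s9_c.npy");f=cv2.imread("pics/s9.png")
cv2.imwrite("pics/s9d.png",cv2.resize(f[215:260,180:235],None,fx=10,fy=10,interpolation=cv2.INTER_CUBIC))
E
```

```text
[[ 0  0 10  5  5 -2  2  2 -2]
 [ 3  5  9 46 12  1  0  1  2]
 [ 0  4 19 47 40 42 42  2  1]
 [ 1  4 21 49 39 40 38 39  0]
 [ 0  5 37 43 44 45 37 39  5]
 [-1  1 47 48 45 44 38 32  1]
 [ 1 -4 52 48 44 42 40 -1  0]
 [-3 23 43 45 45 42 35 -6  2]
 [-1  0 22 23 26 27 33  1  1]
 [ 3  3 -3 -1 -6 -6  6  3  5]]
[675.9472697   -6.67555346  28.2739499 ] [737.5831548   50.93590245  53.70396203] ((706.6817626953125, 20.774024963378906), (51.8091926574707, 60.20363235473633), 81.29532623291016)
```

View pics/t9d.png

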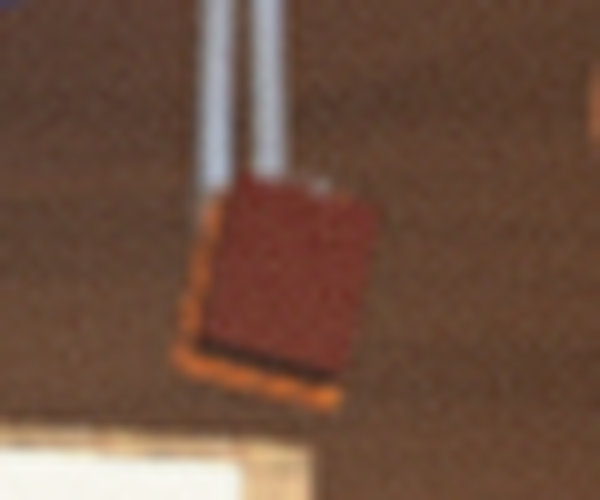

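View pics/s9d.png

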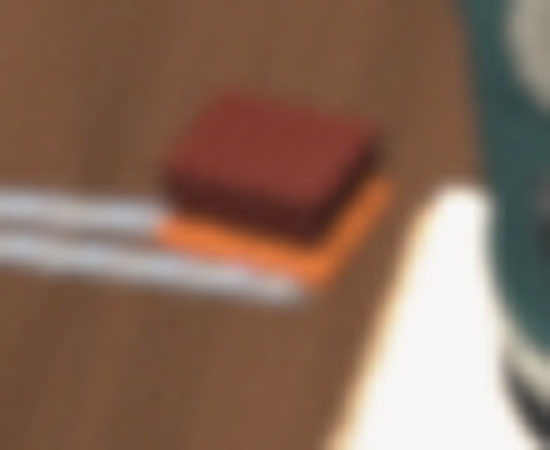

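What I see in the crops:
- Orange 1 is upside down, its dark base up and its orange lid beneath, with one side propped on the tongs.
- Its top face slopes from about 48 mm to about 39 mm.

My plan:
1. Grip it across its 50 mm width and lift it straight off the tongs.
2. Stand it on end in open space, tool tipped sideways.
3. Topple it upright, re-place it, then do the second press.

First I'll check obstacles near it.

```bash
python3 - <<'E'
from h import *
im=get_image("top")
f=im["frame"]
print("face ctr z.043",ray(im,np.array([219.]),np.array([142.5]),.043)*1000)
im2=get_image("side"); print("side face ctr",ray(im2,np.array([180+27.5]),np.array([215+16.5]),.043)*1000)
c=cloud(im).reshape(-1,3);d=np.hypot(c[:,0]-.707,c[:,1]-.021)
m=(d<.2)&(c[:,2]>.06)&(c[:,2]<.4);q=c[m];i=np.argsort(d[m])[:4];print("tall near",q[i].round(3),d[m][i].round(3)); m=(d<.25)&(c[:,2]>.06)&(c[:,0]>.75);print(c[m][:,2].max() if m.any() else None)
m=(d<.16)&(c[:,2]>.006)&(c[:,0]>.74);q=c[m]*1000;print("tongs pts",q.min(0),q.max(0))
move(705,20,170,80)
E
```

```text
face ctr z.043 [[702.82804212  16.8172152 ]]
side face ctr [[697.8700479  26.3306301]]
tall near [[0.808 0.095 0.068]
 [0.814 0.089 0.07 ]
 [0.805 0.102 0.061]
 [0.815 0.088 0.096]] [0.126 0.127 0.127 0.128]
0.1431404218137644
tongs pts [ 740.18473565 -133.31305727    6.01124024] [864.21917527 162.6983638  132.57768627]
t 35.4 pos [513.9 290.6 205.6] jaw 85.7 gap 0.4 F [-0.7  0.   0.7] q [ 0.47  0.14  1.84 -0.    1.17 -1.02]
  -> d [-211.  -255.4   35.7] r [0.    0.    0.099] rows 8.0 0.8
```

Call:
servo_tool([
  [-10,-20,0,0,0,0,0],
  [-200,-240,30,0,0,0.099,40],
  [-200,-240,30,0,0,0.099,88],
  [-200,-240,30,0,0,0.099,88],
  [-200,-240,30,0,0,0.099,88],
  [-200,-240,30,0,0,0.099,88],
  [-200,-240,30,0,0,0.099,88],
  [-200,-240,30,0,0,0.099,88],
])

```text
time_s: 36.07
eef_pos: [0.6959, 0.0355, 0.1757]
tool_rot: [0.273, 3.129, 0.0]
ft_force: [0.0, -0.0, 0.6]
finger_gap: 0.511
```

```bash
python3 - <<'E'
from h import *
move(700,21,170,80)
E
```

```text
t 36.07 pos [695.9  35.5 175.7] jaw 80.0 gap 45.0 F [ 0.  -0.   0.6] q [ 0.02  0.35  1.63  0.    1.16 -1.38]
  -> d [ -6.5 -13.6   5.7] r [0.    0.001 0.   ] rows 0.4 0.0
```

Call:
servo_tool([
  [0,-10,0,0,0,0,88],
  [0,-10,0,0,0,0,88],
  [0,-10,0,0,0,0,88],
  [0,-10,0,0,0,0,88],
  [0,-10,0,0,0,0,88],
  [0,-10,0,0,0,0,88],
  [0,-10,0,0,0,0,88],
  [0,-10,0,0,0,0,88],
])

```text
time_s: 36.73
eef_pos: [0.6933, 0.0296, 0.1758]
tool_rot: [0.269, 3.13, 0.0]
ft_force: [-0.4, 0.4, 0.4]
finger_gap: 0.995
```

```bash
python3 - <<'E'
from h import *
im=snap("wrist","w16")
move(700,21,31,80)
c=np.load("pics/w16_c.npy");print((c[130:260:12,180:330:12,2]*1000).round().astype(int))
E
```

```text
t 36.78 pos [693.3  29.4 175.8] jaw 80.2 gap 88.1 F [-1.1  0.5  0. ] q [ 0.01  0.35  1.63  0.    1.16 -1.39]
  -> d [ -8.   -7.1 144.8] r [0.    0.    0.003] rows 3.5 0.0
[[ 0  0  2  1 14  5  7  6 12 13 15 14 15]
 [ 0  0  0  0  2  1  2  1  2  2  2  2  1]
 [ 2  1  2  2 10  0  1  1 -1  1  2  2  1]
 [ 2  2  1 38 41 45 45 46  1  1  1  1  1]
 [ 2  1  3  1 41 42 47 49  0  2  2  1  1]
 [ 1  1  2  1 39 43 46 48  1  1  1  2  2]
 [ 2  1  2  2 39 41 46 48  1  1  1  1  1]
 [ 0  2  2  1 38 41 45 46  9  1  0  0  1]
 [ 2  1  1  1  1  1  2  2 10  1  3  1  0]
 [ 2  2  1  0  2  1  2  7 10  2  2  2  1]
 [ 1  1  1  2  2  2  2  9  9  2  1  1  0]]
```

View pics/w16.png

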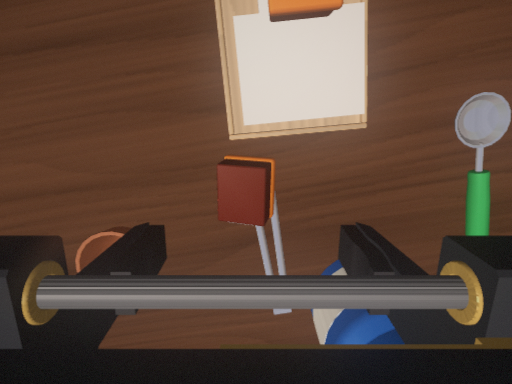

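Orange 1's base face spans about (219,163) to (270,222). One side is propped on a tong arm. I'll fit the face plane so I can grip it perpendicular.

```bash
cat > t6.py <<'E'
from h import *
get_image("top");im=get_image("wrist");c=cloud(im)
f=im["frame"];hsv=cv2.cvtColor(f,cv2.COLOR_BGR2HSV)
m=(c[...,2]>.033)&(c[...,2]<.06);m[:, :200]=0;m[:,300:]=0;m[:150]=0;m[240:]=0
n,l,st,ce=cv2.connectedComponentsWithStats(m.astype(np.uint8));k=1+st[1:,4].argmax();print("px",ce[k],st[k])
m=l==k
q=c[cv2.erode(m.astype(np.uint8),np.ones((9,9)))>0]*1000
ctr=q.mean(0);A=np.c_[q[:,:2]-ctr[:2],np.ones(len(q))];s=np.linalg.lstsq(A,q[:,2],rcond=None)[0]
print("ctr",ctr,"slope",s)
nrm=np.array([-s[0],-s[1],1]);nrm/=np.linalg.norm(nrm)
P=c[m]*1000
r=cv2.minAreaRect(P[:,:2].astype(np.float32));print(r)
j=np.radians(80.2);y=np.array([np.cos(j),np.sin(j)]);x=np.array([-np.sin(j),np.cos(j)])
print("slope along jaw deg",np.degrees(np.arctan(s[:2]@y)),"along tool x",np.degrees(np.arctan(s[:2]@x)),"normal",nrm)
# target tool frame: z=-normal, y = jaw along tub short axis
ja=80.2
for ang in(r[2],r[2]-90,r[2]+90):
    if abs(ang-80)<30: ja=ang
print("jaw",ja)
y=np.array([np.cos(np.radians(ja)),np.sin(np.radians(ja)),0]);z=-nrm;y-=z*(y@z);y/=np.linalg.norm(y);x=np.cross(y,z)
T=R.from_matrix(np.stack([x,y,z],1));st_=sensors.read_state();M=R.from_rotvec(st_["tool_rot"]);p=np.array(st_["eef_pos"])*1000
for dep in(-40,14):
    tgt=ctr+z*dep  # TCP dep mm beneath the face along tool axis
    print("TCP tgt",tgt.round(1),"d",M.inv().apply(tgt-p).round(1),"r",(M.inv()*T).as_rotvec().round(3), "tips z", [(tgt+z*11+y*sg*35)[2].round(1) for sg in(-1,1)])
E
python3 t6.py
```

```text
px [243.11599745 192.16794136] [ 217  162   54   64 3138]
ctr [702.88160376  16.29224145  42.36962213] slope [-8.72413424e-03  2.77785583e-01  4.23696221e+01]
((705.0773315429688, 17.91950225830078), (48.09538650512695, 58.19416427612305), 78.37316131591797)
slope along jaw deg 15.229512492713706 along tool x 3.1982805366130567 normal [ 0.00840555 -0.26764139  0.96348193]
jaw 78.37316131591797
TCP tgt [703.2   5.6  80.9] d [-13.7 -21.4  94.6] r [-0.264  0.06   0.039] tips z [np.float64(61.2), np.float64(79.4)]
TCP tgt [702.8  20.   28.9] d [-10.8  -7.2 146.7] r [-0.264  0.06   0.039] tips z [np.float64(9.2), np.float64(27.4)]
```

Call:
servo_tool([
  [-7,-8,20,-0.08,0.01,0.01,88],
  [-14,-20,60,-0.23,0.03,0.035,88],
  [-14,-20,60,-0.23,0.03,0.035,88],
  [-14,-20,60,-0.23,0.03,0.035,88],
  [-14,-20,60,-0.23,0.03,0.035,88],
  [-14,-20,60,-0.23,0.03,0.035,88],
])

```text
time_s: 37.38
eef_pos: [0.7049, 0.0068, 0.117]
tool_rot: [-0.322, -3.096, -0.361]
ft_force: [0.3, 0.2, 0.2]
finger_gap: 1.001
```

```bash
sed -i 's/\[:, :200\]=0/[:, :190]=0/;s/m\[:150\]=0;m\[240:\]=0/m[:140]=0;m[262:]=0/;s/:,300:\]/:,320:]/' t6.py; python3 - <<'E'
from h import *
print(sensors.read_state()["joint_positions"].round(3));snap("wrist","w17")
E
python3 t6.py
```

```text
[-0.133  0.424  1.663  0.262  1.083 -1.623]
px [239.63324484 196.64529304] [ 206  157   66   79 4897]
ctr [701.80008501  13.6900252   41.53365   ] slope [-6.00817956e-03  2.76556593e-01  4.15336500e+01]
((704.0956420898438, 17.606407165527344), (47.454105377197266, 56.19294357299805), 78.90308380126953)
slope along jaw deg 15.189563669367951 along tool x 3.033441628306734 normal [ 0.00579071 -0.26654653  0.96380466]
jaw 78.90308380126953
TCP tgt [702.    3.   80.1] d [  0.9 -13.5  35.4] r [-0.034  0.03  -0.001] tips z [np.float64(60.4), np.float64(78.6)]
TCP tgt [701.7  17.4  28. ] d [  2.5 -11.6  89.3] r [-0.034  0.03  -0.001] tips z [np.float64(8.3), np.float64(26.5)]
```

View pics/w17.png

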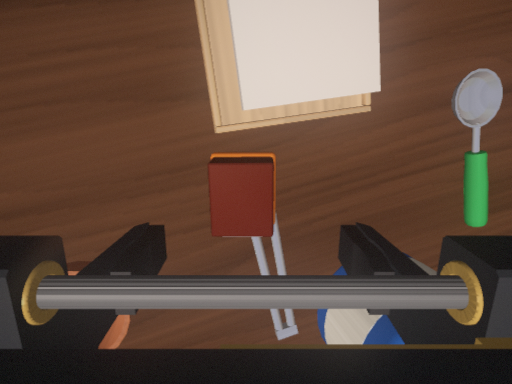

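Leaning the tool left gives positive j4, which is the free direction. I'm gripping 13 mm off centre, on the robot side, so that end will be up when the tub stands on end.

Call:
servo_tool([
  [15,-12,20,-0.03,0.02,0,88],
  [15,-12,50,-0.03,0.02,0,88],
  [15,-12,75,-0.03,0.02,0,88],
  [15,-12,86,-0.03,0.02,0,88],
  [15,-12,88,-0.03,0.02,0,88],
  [15,-12,88,-0.03,0.02,0,88],
  [15,-12,88,-0.03,0.02,0,44],
  [15,-12,88,-0.03,0.02,0,44],
], newtons=20)

```text
time_s: 38.2
eef_pos: [0.6898, 0.018, 0.0299]
tool_rot: [-0.317, -3.075, -0.41]
ft_force: [0.8, 1.2, 0.2]
finger_gap: 0.871
```

Call:
servo_tool([
  [0,0,0,0,0,0,44],
  [0,0,0,0,0,0,44],
  [0,0,0,0,0,0,44],
  [0,0,0,0,0,0,44],
], newtons=30)

```text
time_s: 38.53
eef_pos: [0.6882, 0.0181, 0.0282]
tool_rot: [-0.318, -3.072, -0.41]
ft_force: [0.1, -0.4, 1.7]
finger_gap: 0.57
```

```bash
python3 - <<'E'
from h import *
snap("wrist","w18");move(690,20,130,80)
E
```

```text
t 38.58 pos [688.2  18.   28.1] jaw 77.8 gap 50.5 F [ 0.1 -0.4  2.2] q [-0.13  0.51  1.74  0.32  0.96 -1.69]
  -> d [  4.   28.4 -97.8] r [ 0.26  -0.049 -0.031] rows 2.4 2.1
```

View pics/w18.png

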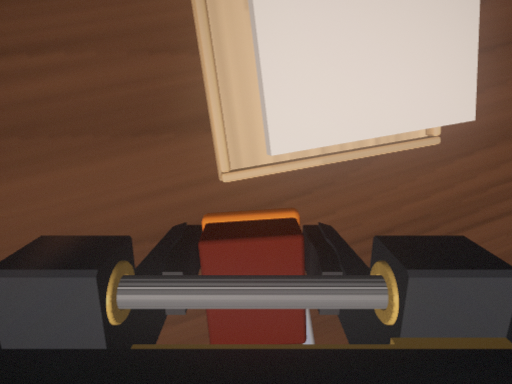

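Gripped at 50.5 mm. I'm lifting straight up, then levelling the tool.

Call:
servo_tool([
  [1,8,-28,0,0,0,44],
  [2,17,-58,0,0,0,44],
  [4,28,-98,0.1,-0.02,-0.01,44],
  [4,28,-98,0.26,-0.049,-0.031,44],
  [4,28,-98,0.26,-0.049,-0.031,44],
  [4,28,-98,0.26,-0.049,-0.031,44],
  [4,28,-98,0.26,-0.049,-0.031,44],
])

```text
time_s: 39.17
eef_pos: [0.689, 0.0207, 0.129]
tool_rot: [-0.272, -3.128, -0.002]
ft_force: [0.7, -0.2, -0.9]
finger_gap: 0.568
```

```bash
python3 - <<'E'
from h import *
snap("wrist","w19");move(520,-120,160,-12)
E
```

```text
t 39.22 pos [688.7  19.9 128.4] jaw 80.0 gap 50.2 F [-0.3 -0.1 -1.2] q [-0.01  0.38  1.68  0.    1.08 -1.4 ]
  -> d [ 141.9 -167.1  -31.3] r [-0.002 -0.003  1.606] rows 5.3 12.8
```

View pics/w19.png

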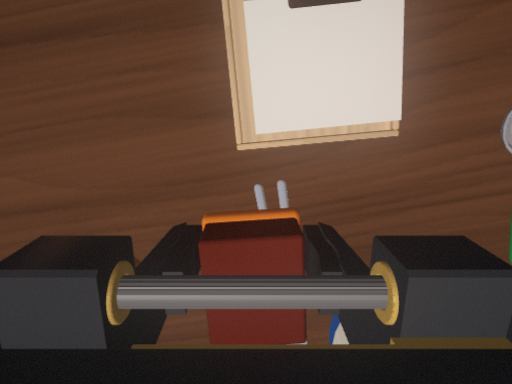

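The tongs stayed put, with tips at (260,188) and (283,185). I'm carrying the tub to the open area and yawing the jaws radial.

Call:
servo_tool([
  [20,-20,-32,0,0,0.12,44],
  [140,-160,-32,0,0,1.606,44],
  [140,-160,-32,0,0,1.606,44],
  [140,-160,-32,0,0,1.606,44],
  [140,-160,-32,0,0,1.606,44],
  [140,-160,-32,0,0,1.606,44],
  [140,-160,-32,0,0,1.606,44],
  [140,-160,-32,0,0,1.606,44],
])

```text
time_s: 39.88
eef_pos: [0.5215, -0.1153, 0.1603]
tool_rot: [-1.747, -2.607, -0.0]
ft_force: [-0.3, -0.4, -1.0]
finger_gap: 0.571
```

```bash
python3 - <<'E'
from h import *
move(540,-110,170,-12)
E
```

```text
t 39.88 pos [ 521.5 -115.3  160.3] jaw 22.4 gap 50.3 F [-0.3 -0.4 -1. ] q [-0.26  0.08  2.    0.    1.07 -0.66]
  -> d [-2.1 19.1 -9.8] r [-0.003 -0.002  0.6  ] rows 0.5 4.8
```

Call:
servo_tool([
  [-2,19,-10,0,0,0.6,44],
  [-2,19,-10,0,0,0.6,44],
  [-2,19,-10,0,0,0.6,44],
  [-2,19,-10,0,0,0.6,44],
  [-2,19,-10,0,0,0.6,44],
  [-2,19,-10,0,0,0.6,44],
  [-2,19,-10,0,0,0.6,44],
])

```text
time_s: 40.47
eef_pos: [0.5414, -0.1086, 0.1705]
tool_rot: [-2.428, -1.989, 0.002]
ft_force: [-0.1, 0.4, -0.8]
finger_gap: 0.572
```

Call:
servo_tool([
  [0,0,0,0,0.125,0,44],
  [0,0,0,0,0.25,0,44],
  [0,0,0,0,0.375,0,44],
  [0,0,0,0,0.5,0,44],
  [0,0,0,0,0.625,0,44],
  [0,0,0,0,0.75,0,44],
  [0,0,0,0,0.75,0,44],
  [0,0,0,0,0.75,0,44],
])

```text
time_s: 41.13
eef_pos: [0.5413, -0.1094, 0.1695]
tool_rot: [-1.981, -1.616, -0.776]
ft_force: [0.0, -0.6, -0.2]
finger_gap: 0.571
```

```bash
python3 - <<'E'
from h import *
s=sensors.read_state();M=R.from_rotvec(s["tool_rot"]).as_matrix();print(s["time_s"],s["eef_pos"].round(4),s["joint_positions"].round(2));print(M.round(3))
snap("side","s10")
f=cv2.imread("pics/s10.png");cv2.imwrite("pics/s10c.png",cv2.resize(f[100:320,160:400],None,fx=2.5,fy=2.5,interpolation=cv2.INTER_CUBIC))
E
```

```text
41.1333 [ 0.5413 -0.1094  0.1695] [-0.63  0.27  1.92  0.68  1.37 -0.72]
[[ 0.149  0.98   0.134]
 [ 0.717 -0.2    0.668]
 [ 0.681 -0.004 -0.732]]
```

View pics/s10c.png

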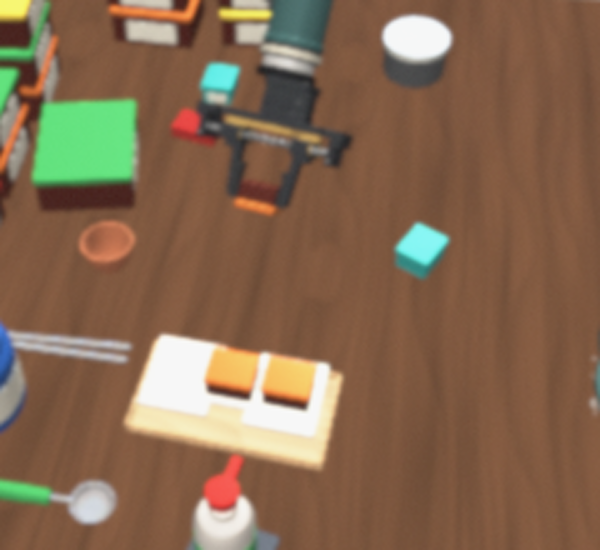

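The tilt works and the lid now faces the tray side. I'm continuing to about 80°.

Call:
servo_tool([
  [0,0,0,0,0.12,0,44],
  [0,0,0,0,0.24,0,44],
  [0,0,0,0,0.36,0,44],
  [0,0,0,0,0.48,0,44],
  [0,0,0,0,0.6,0,44],
  [0,0,0,0,0.63,0,44],
  [0,0,0,0,0.63,0,44],
  [0,0,0,0,0.63,0,44],
])

```text
time_s: 41.85
eef_pos: [0.5427, -0.1071, 0.1719]
tool_rot: [-1.509, -1.237, -1.241]
ft_force: [0.1, 0.5, -0.8]
finger_gap: 0.571
```

```bash
python3 - <<'E'
from h import *
s=sensors.read_state();M=R.from_rotvec(s["tool_rot"]).as_matrix();print(s["time_s"],s["eef_pos"].round(4),s["joint_positions"].round(2));print(M.round(3))
print("down in tool",M.T@[0,0,-1])
snap("side","s11")
f=cv2.imread("pics/s11.png");cv2.imwrite("pics/s11c.png",cv2.resize(f[100:260,200:360],None,fx=3.5,fy=3.5,interpolation=cv2.INTER_CUBIC))
c=np.load("pics/s11_c.npy")
hsv=cv2.cvtColor(f,cv2.COLOR_BGR2HSV);m=cv2.inRange(hsv,np.array(OR[0]),np.array(OR[1]))>0
p=c[m];d=np.linalg.norm(p-s["eef_pos"],axis=1);q=p[d<.06]*1000;print("lid pts",len(q),np.percentile(q,[2,50,98],axis=0).round(1))
E
```

```text
41.85 [ 0.5427 -0.1071  0.1719] [-0.76  0.59  1.87  1.    1.75 -1.  ]
[[ 0.038  0.981  0.192]
 [ 0.189 -0.196  0.962]
 [ 0.981 -0.    -0.193]]
down in tool [-9.81218867e-01  7.67203836e-05  1.92897717e-01]
lid pts 262 [[ 522.3 -110.7  128.1]
 [ 545.3  -91.9  174.1]
 [ 570.2  -82.   187.3]]
```

View pics/s11c.png

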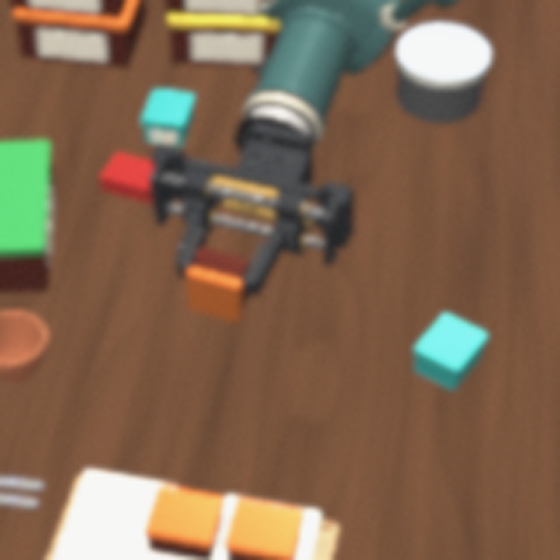

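Call:
servo_tool([
  [-30,0,6,0,0,0,44],
  [-65,0,13,0,0,0,44],
  [-95,0,19,0,0,0,44],
  [-110,0,22,0,0,0,44],
  [-116,0,23,0,0,0,44],
  [-116,0,23,0,0,0,44],
  [-116,0,23,0,0,0,44],
])

```text
time_s: 42.48
eef_pos: [0.5433, -0.1076, 0.0551]
tool_rot: [-1.508, -1.237, -1.245]
ft_force: [-0.1, -0.1, -0.4]
finger_gap: 0.569
```

Call:
servo_tool([
  [-4,0,0.8,0,0,0,44],
  [-4,0,0.8,0,0,0,44],
  [-4,0,0.8,0,0,0,44],
])

```text
time_s: 42.73
eef_pos: [0.5428, -0.1076, 0.0503]
tool_rot: [-1.508, -1.235, -1.245]
ft_force: [-0.1, 0.3, -0.4]
finger_gap: 0.572
```

Call:
servo_tool([
  [-4,0,0.8,0,0,0,44],
  [-4,0,0.8,0,0,0,44],
  [-4,0,0.8,0,0,0,44],
])

```text
time_s: 42.98
eef_pos: [0.5436, -0.1081, 0.0487]
tool_rot: [-1.504, -1.232, -1.251]
ft_force: [0.6, -1.8, 9.0]
finger_gap: 0.567
```

Contact. I'll ease off 1 mm, release, and back out along the tool axis.

Call:
servo_tool([
  [2,0,0,0,0,0,44],
  [2,0,0,0,0,0,60],
  [2,0,0,0,0,0,70],
  [2,0,0,0,0,0,76],
  [2,0,0,0,0,0,76],
  [2,0,-20,0,0,0,76],
  [2,0,-50,0,0,0,76],
  [2,0,-80,0,0,0,76],
])

```text
time_s: 43.65
eef_pos: [0.5261, -0.1833, 0.062]
tool_rot: [-1.506, -1.232, -1.242]
ft_force: [1.1, -0.1, 0.5]
finger_gap: 0.859
```

```bash
python3 - <<'E'
from h import *
s=sensors.read_state();M=R.from_rotvec(s["tool_rot"]).as_matrix();print(s["time_s"],s["eef_pos"].round(4),s["joint_positions"].round(2),s["ft_force"].round(1))
print("up in tool",M.T@[0,0,1])
im=snap("side","s12");c=cloud(im);f=im["frame"]
cv2.imwrite("pics/s12c.png",cv2.resize(f[100:260,200:360],None,fx=3.5,fy=3.5,interpolation=cv2.INTER_CUBIC))
m=(c[...,0]>.48)&(c[...,0]<.6)&(c[...,1]>-.16)&(c[...,1]<-.03)&(c[...,2]>.012)&(c[...,2]<.1)
q=c[m]*1000;print(len(q),np.percentile(q,[1,50,99],axis=0).round(1) if len(q) else "")
E
```

```text
43.65 [ 0.5261 -0.1833  0.062 ] [-0.86  0.82  1.75  0.9   1.74 -1.12] [ 1.1 -0.1  0.5]
up in tool [ 0.98213224 -0.00270631 -0.18817262]
255 [[ 522.6 -130.3   13.4]
 [ 546.9  -98.7   53.2]
 [ 571.7  -90.5   63.4]]
```

View pics/s12c.png

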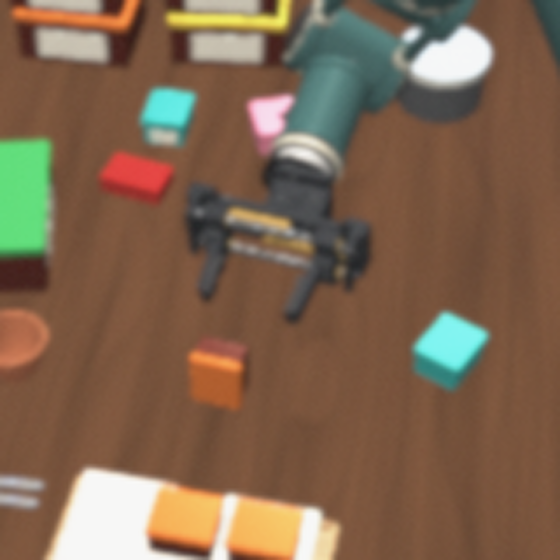

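It's standing on end with the lid facing the tray. I'll straighten the tool above it, regrip from the top, and tip it over in a controlled way.

Call:
servo_tool([
  [30,0,-6,0,0,0,76],
  [70,0,-14,0,0,0,76],
  [100,0,-20,0,-0.12,0,80],
  [100,0,-20,0,-0.24,0,88],
  [100,0,-20,0,-0.36,0,88],
  [100,0,-20,0,-0.48,0,88],
  [100,0,-20,0,-0.6,0,88],
  [100,0,-20,0,-0.72,0,88],
])

```text
time_s: 44.37
eef_pos: [0.5268, -0.1853, 0.1649]
tool_rot: [-2.046, -1.673, -0.695]
ft_force: [0.1, -0.0, -0.6]
finger_gap: 1.0
```

Call:
servo_tool([
  [0,0,0,0,-0.12,0,88],
  [0,0,0,0,-0.24,0,88],
  [0,0,0,0,-0.36,0,88],
  [0,0,0,0,-0.48,0,88],
  [0,0,0,0,-0.6,0,88],
  [0,0,0,0,-0.66,0,88],
  [0,0,0,0,-0.66,0,88],
])

```text
time_s: 44.95
eef_pos: [0.5269, -0.1818, 0.1645]
tool_rot: [2.427, 1.995, -0.002]
ft_force: [-0.5, -0.0, 0.3]
finger_gap: 0.999
```

```bash
python3 - <<'E'
from h import *
im=snap("top","t13");c=cloud(im);f=im["frame"]
m=(c[...,0]>.48)&(c[...,0]<.6)&(c[...,1]>-.16)&(c[...,1]<-.03)&(c[...,2]>.05)&(c[...,2]<.075)
q=c[m]*1000;print(len(q),np.percentile(q,[1,50,99],axis=0).round(1) if len(q) else "")
if len(q):print(cv2.minAreaRect(q[:,:2].astype(np.float32)))
cv2.imwrite("pics/t13c.png",cv2.resize(f[130:280,200:380],None,fx=4,fy=4,interpolation=cv2.INTER_CUBIC))
im=snap("wrist","w20");c=cloud(im)
m=(c[...,0]>.48)&(c[...,0]<.6)&(c[...,1]>-.16)&(c[...,1]<-.03)&(c[...,2]>.05)&(c[...,2]<.075)
q=c[m]*1000;print(len(q),np.percentile(q,[1,50,99],axis=0).round(1) if len(q) else "")
if len(q):print(cv2.minAreaRect(q[:,:2].astype(np.float32)))
move(545,-107,140,-11.5)
E
```

```text
28 [[ 524.4 -129.8   52.1]
 [ 537.4 -123.7   58.7]
 [ 571.7  -98.1   65.6]]
((551.4554443359375, -118.76646423339844), (53.367740631103516, 25.63129425048828), 27.15137481689453)
2996 [[ 522.6 -130.4   57.2]
 [ 545.6 -111.8   59.6]
 [ 569.9  -94.7   62.5]]
((545.6023559570312, -112.63246154785156), (33.96055221557617, 49.93512725830078), 81.5105209350586)
t 45.05 pos [ 526.5 -183.4  163.9] jaw -11.3 gap 88.1 F [-0.2 -0.3 -1.2] q [-0.38  0.11  1.95  0.    1.08 -0.18]
  -> d [78.5  3.2 24.1] r [-0.002 -0.002  0.004] rows 2.0 0.0
```

View pics/t13c.png

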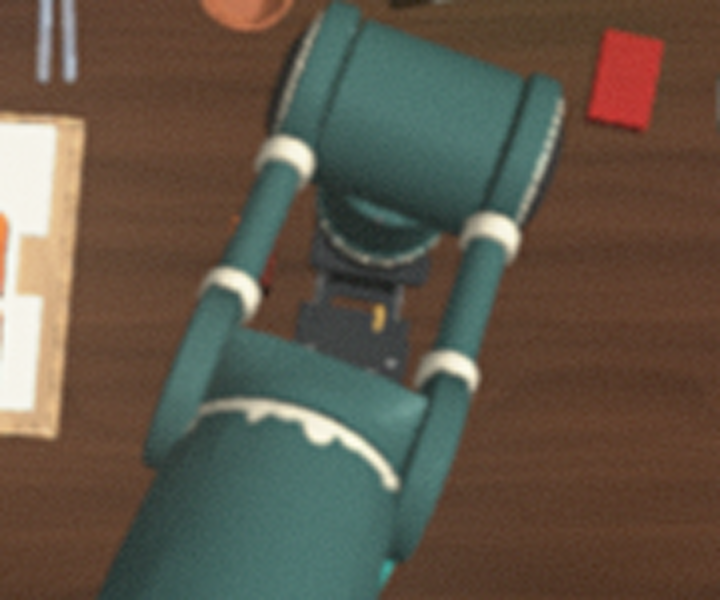

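View pics/w20.png

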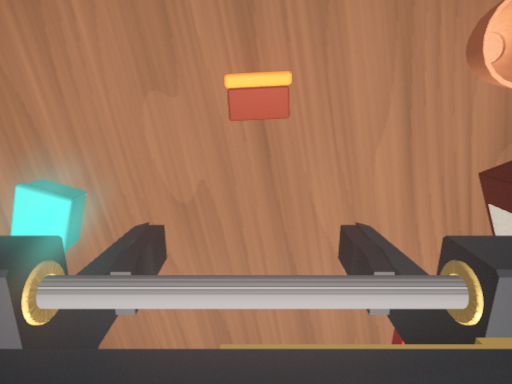

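The wrist view shows the standing tub's end face at (259,96), with the lid edge on the tray side. I'm moving over it and gripping from above.

```bash
python3 - <<'E'
from h import *
move(545.6,-112.6,120,-8.5)
move(545.6,-112.6,48,-8.5)
E
```

```text
t 45.05 pos [ 526.5 -183.4  163.9] jaw -11.3 gap 88.1 F [-0.2 -0.3 -1.2] q [-0.38  0.11  1.95  0.    1.08 -0.18]
  -> d [73.   4.9 44.1] r [-0.002 -0.002 -0.049] rows 2.0 0.4
t 45.05 pos [ 526.5 -183.4  163.9] jaw -11.3 gap 88.1 F [-0.2 -0.3 -1.2] q [-0.38  0.11  1.95  0.    1.08 -0.18]
  -> d [ 72.9   5.1 116.1] r [-0.002 -0.002 -0.049] rows 3.3 0.4
```

Call:
servo_tool([
  [37,2,10,0,0,-0.049,88],
  [73,5,30,0,0,-0.049,88],
  [73,5,40,0,0,-0.049,88],
  [73,5,40,0,0,-0.049,88],
  [73,5,75,0,0,-0.049,88],
  [73,5,105,0,0,-0.049,80],
  [73,5,116,0,0,-0.049,80],
  [73,5,116,0,0,-0.049,80],
])

```text
time_s: 45.72
eef_pos: [0.5428, -0.1147, 0.045]
tool_rot: [-2.379, -2.041, 0.007]
ft_force: [-0.1, 0.4, 0.4]
finger_gap: 0.908
```

Call:
servo_tool([
  [0,0,0,0,0,0,44],
  [0,0,0,0,0,0,44],
  [0,0,0,0,0,0,44],
  [0,0,0,0,0,0,44],
  [0,0,-40,0,0,0,44],
  [0,0,-75,0,0,0,44],
  [0,0,-75,0,0,0,44],
])

```text
time_s: 46.3
eef_pos: [0.5517, -0.1152, 0.1318]
tool_rot: [2.373, 2.042, 0.012]
ft_force: [1.7, -0.2, 1.3]
finger_gap: 0.496
```

```bash
python3 - <<'E'
from h import *
snap("wrist","w21")
move(545,-112,120,-8.5)
E
```

```text
t 46.35 pos [ 550.4 -114.9  129.3] jaw -8.6 gap 43.8 F [0.2 0.4 0.8] q [-0.25  0.15  1.97  0.    1.01 -0.1 ]
  -> d [ 2.1 -5.9  9.2] r [ 0.011  0.001 -0.001] rows 0.3 0.1
```

View pics/w21.png

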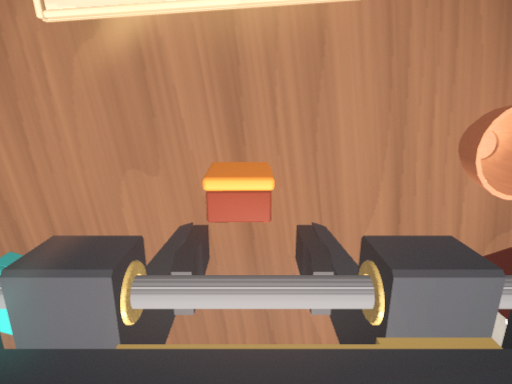

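The fingers hadn't finished closing before the lift, so the grip missed. The tub is still standing at (239,192). I'll remeasure and retry with a longer close.

```bash
python3 - <<'E'
from h import *
get_image("top");im=get_image("wrist");c=cloud(im)
m=(c[...,0]>.48)&(c[...,0]<.62)&(c[...,1]>-.18)&(c[...,1]<-.03)&(c[...,2]>.05)&(c[...,2]<.075)
q=c[m]*1000;print(len(q),np.percentile(q,[1,50,99],axis=0).round(1),cv2.minAreaRect(q[:,:2].astype(np.float32)))
r=cv2.minAreaRect(q[:,:2].astype(np.float32));move(r[0][0],r[0][1],46,-8.5)
E
```

```text
3334 [[ 521.5 -129.7   51.9]
 [ 544.4 -110.1   59.5]
 [ 568.9  -93.2   62.3]] ((544.414794921875, -112.08590698242188), (33.78478240966797, 49.23258972167969), 81.3064193725586)
t 46.45 pos [ 546.8 -114.1  124.6] jaw -8.6 gap 43.8 F [ 0.4  0.7 -0.7] q [-0.25  0.16  1.98  0.    1.01 -0.1 ]
  -> d [ 1.6 -2.8 78.6] r [ 0.002 -0.    -0.001] rows 1.9 0.0
```

Call:
servo_tool([
  [2,-3,0,0,0,0,80],
  [2,-3,0,0,0,0,80],
  [2,-3,0,0,0,0,80],
  [2,-3,0,0,0,0,80],
  [2,-3,35,0,0,0,80],
  [2,-3,65,0,0,0,72],
  [2,-3,78,0,0,0,72],
  [2,-3,78,0,0,0,72],
])

```text
time_s: 47.12
eef_pos: [0.5396, -0.1106, 0.041]
tool_rot: [-2.376, -2.043, 0.008]
ft_force: [-0.1, -0.3, 0.3]
finger_gap: 0.817
```

Call:
servo_tool([
  [0,0,0,0,0,0,44],
  [0,0,0,0,0,0,44],
  [0,0,0,0,0,0,44],
  [0,0,0,0,0,0,44],
  [0,0,0,0,0,0,44],
  [0,0,0,0,0,0,44],
  [0,0,0,0,0,0,44],
  [0,0,0,0,0,0,44],
], newtons=30)

```text
time_s: 47.78
eef_pos: [0.5449, -0.1119, 0.0472]
tool_rot: [2.38, 2.047, 0.003]
ft_force: [0.2, 0.5, 6.3]
finger_gap: 0.56
```

Now it holds, at 49.3 mm. Lifting by 80 mm and then tilting.

Call:
servo_tool([
  [0,0,-30,0,0,0,44],
  [0,0,-60,0,0,0,44],
  [0,0,-80,0,0.1,0,44],
  [0,0,-80,0,0.22,0,44],
  [0,0,-80,0,0.34,0,44],
  [0,0,-80,0,0.46,0,44],
  [0,0,-80,0,0.56,0,44],
  [0,0,-80,0,0.56,0,44],
])

```text
time_s: 48.45
eef_pos: [0.5422, -0.1139, 0.1234]
tool_rot: [-2.06, -1.763, -0.592]
ft_force: [-0.8, -1.1, -2.1]
finger_gap: 0.56
```

Call:
servo_tool([
  [0,0,0,0,0.12,0,44],
  [0,0,0,0,0.24,0,44],
  [0,0,0,0,0.36,0,44],
  [0,0,0,0,0.48,0,44],
  [0,0,0,0,0.58,0,44],
  [0,0,0,0,0.58,0,44],
  [0,0,0,0,0.58,0,44],
])

```text
time_s: 49.03
eef_pos: [0.5428, -0.111, 0.1234]
tool_rot: [-1.654, -1.419, -1.052]
ft_force: [-0.5, -0.4, -0.9]
finger_gap: 0.566
```

```bash
python3 - <<'E'
from h import *
s=sensors.read_state();M=R.from_rotvec(s["tool_rot"]).as_matrix();print(s["time_s"],(s["eef_pos"]*1000).round(1),s["joint_positions"].round(2),s["finger_gap"]*88.1)
print(M.round(3),"down in tool",(M.T@[0,0,-1]).round(3))
snap("side","s14");f=cv2.imread("pics/s14.png");c=np.load("pics/s14_c.npy")
cv2.imwrite("pics/s14c.png",cv2.resize(f[100:260,200:360],None,fx=3.5,fy=3.5,interpolation=cv2.INTER_CUBIC))
hsv=cv2.cvtColor(f,cv2.COLOR_BGR2HSV);m=cv2.inRange(hsv,np.array(OR[0]),np.array(OR[1]))>0
p=c[m];d=np.linalg.norm(p-s["eef_pos"],axis=1);q=p[d<.08]*1000;print("lid pts",len(q),np.percentile(q,[2,50,98],axis=0).round(1))
E
```

```text
49.0333 [ 542.8 -111.   123.4] [-0.72  0.55  1.86  0.87  1.58 -0.98] 49.84714042078079
[[ 0.067  0.989  0.133]
 [ 0.414 -0.149  0.898]
 [ 0.908 -0.005 -0.42 ]] down in tool [-0.908  0.005  0.42 ]
lid pts 303 [[ 521.1 -115.3  107.8]
 [ 544.9  -89.9  131. ]
 [ 572.3  -63.7  144.9]]
```

View pics/s14c.png

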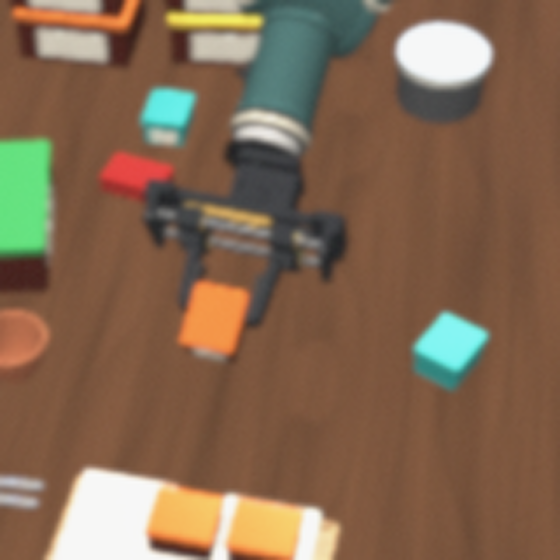

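The lid is up now, with about 25° left to flat. I'm lowering until the edge touches, then releasing.

Call:
servo_tool([
  [-27,0,13,0,0,0,44],
  [-54,0,25,0,0,0,44],
  [-70,0,32,0,0,0,44],
  [-75,0,35,0,0,0,44],
  [-75,0,35,0,0,0,44],
  [-75,0,35,0,0,0,44],
])

```text
time_s: 49.58
eef_pos: [0.5443, -0.1108, 0.0442]
tool_rot: [-1.652, -1.424, -1.058]
ft_force: [-0.5, -0.3, -0.4]
finger_gap: 0.566
```

Call:
servo_tool([
  [-4,0,2,0,0,0,44],
  [-4,0,2,0,0,0,44],
  [-4,0,2,0,0,0,44],
])

```text
time_s: 49.83
eef_pos: [0.5439, -0.1112, 0.0389]
tool_rot: [-1.652, -1.422, -1.059]
ft_force: [1.2, -0.2, -0.9]
finger_gap: 0.567
```

Call:
servo_tool([
  [-3,0,1.5,0,0,0,44],
  [-3,0,1.5,0,0,0,44],
  [-3,0,1.5,0,0,0,44],
])

```text
time_s: 50.08
eef_pos: [0.5439, -0.111, 0.035]
tool_rot: [-1.652, -1.42, -1.059]
ft_force: [0.7, 0.3, 1.2]
finger_gap: 0.564
```

Call:
servo_tool([
  [0,0,0,0,0,0,60],
  [0,0,0,0,0,0,72],
  [0,0,0,0,0,0,80],
  [0,0,0,0,0,0,80],
  [0,0,-25,0,0,0,80],
  [0,0,-60,0,0,0,80],
  [30,0,-90,0,0,0,80],
  [70,0,-110,0,-0.1,0,88],
])

```text
time_s: 50.75
eef_pos: [0.5305, -0.1825, 0.1352]
tool_rot: [-1.728, -1.47, -0.984]
ft_force: [2.2, 0.0, 0.1]
finger_gap: 0.957
```

Call:
servo_tool([
  [0,0,0,0,-0.12,0,88],
  [0,0,0,0,-0.24,0,88],
  [0,0,0,0,-0.36,0,88],
  [0,0,0,0,-0.48,0,88],
  [0,0,0,0,-0.6,0,88],
  [0,0,0,0,-0.72,0,88],
  [0,0,0,0,-0.84,0,88],
  [0,0,0,0,-0.96,0,88],
])

```text
time_s: 51.42
eef_pos: [0.5335, -0.181, 0.142]
tool_rot: [-2.346, -2.017, -0.09]
ft_force: [0.3, 0.1, -0.6]
finger_gap: 0.996
```

```bash
python3 - <<'E'
from h import *
snap("side","s15");f=cv2.imread("pics/s15.png")
cv2.imwrite("pics/s15c.png",cv2.resize(f[100:330,160:380],None,fx=2.6,fy=2.6,interpolation=cv2.INTER_CUBIC))
im=snap("wrist","w22");look(im)
move(540,-100,140,0)
E
```

```text
orange px [235.  88.] c 533.0 -92.8 dim 74.4 36.3 ang 41.1
orange px [487.  62.] c 724.4 -98.5 dim 36.4 15.2 ang 73.9
t 51.52 pos [ 533.6 -177.6  141.7] jaw -8.3 gap 87.7 F [-0.3  0.5 -0.1] q [-0.41  0.15  1.95  0.09  1.06 -0.31]
  -> d [77.3 -4.8  7.8] r [ 0.007 -0.078 -0.145] rows 1.9 1.3
```

View pics/s15c.png

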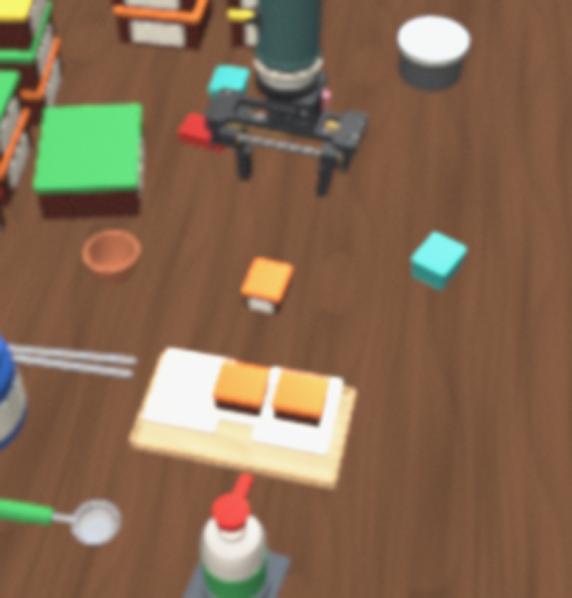

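View pics/w22.png

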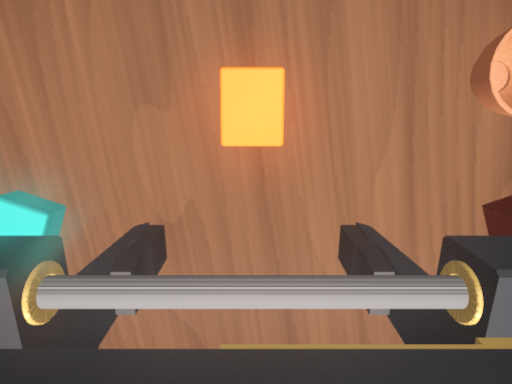

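Orange 1 is upright again, lid up at (252,107). I'll straighten the tool and pick it up.

```bash
python3 - <<'E'
from h import *
im=get_image("wrist");p=ray(im,np.array([252.]),np.array([107.]),.034)[0]*1000
q=ray(im,np.array([221.,284,284,221]),np.array([68.,68,146,146]),.034)*1000;print(p,q.round(1))
a=np.degrees(np.arctan2(*(q[1]-q[0])[::-1]));print(a)
move(p[0],p[1],120,a);move(p[0],p[1],18,a)
E
```

```text
[ 545.01762323 -105.91846555] [[ 526.   -74.4]
 [ 573.   -81.1]
 [ 565.8 -139.1]
 [ 516.5 -132. ]]
-8.203711567493983
t 51.57 pos [ 533.2 -178.3  141.1] jaw -8.3 gap 87.7 F [ 0.  -0.1  0.4] q [-0.41  0.16  1.95  0.09  1.06 -0.31]
  -> d [71.3  1.2 27. ] r [-0.    -0.082 -0.002] rows 1.8 0.7
t 51.57 pos [ 533.2 -178.3  141.1] jaw -8.3 gap 87.7 F [ 0.  -0.1  0.4] q [-0.41  0.16  1.95  0.09  1.06 -0.31]
  -> d [ 63.    1.2 128.6] r [-0.    -0.082 -0.002] rows 3.4 0.7
```

Call:
servo_tool([
  [36,0,14,0,-0.082,0,88],
  [71,1,27,0,-0.082,0,88],
  [71,1,27,0,-0.082,0,88],
  [71,1,27,0,-0.082,0,88],
  [71,1,27,0,-0.082,0,88],
  [71,1,27,0,-0.082,0,88],
])

```text
time_s: 52.07
eef_pos: [0.5449, -0.1101, 0.1192]
tool_rot: [2.383, 2.047, -0.002]
ft_force: [0.6, 0.2, 1.4]
finger_gap: 0.999
```

```bash
python3 - <<'E'
from h import *
get_image("top");im=snap("wrist","w23");look(im)
seg(im,(0,120,110),(40,255,255),.034,(.02,.05),box=(.45,.65,-.2,0),nm="o")
move(545,-106,18,-8.3)
E
```

```text
orange px [243. 173.] c 545.3 -105.8 dim 59.4 50.2 ang 81.5
orange px [499. 154.] c 722.5 -109.9 dim 53.0 19.5 ang 89.0
o px [251. 190.] c 545.2 -106.2 dim 60.3 50.2 ang 81.5
t 52.17 pos [ 545.1 -110.1  119.5] jaw -8.7 gap 87.8 F [0.7 0.7 0.1] q [-0.24  0.16  1.99 -0.    1.   -0.09]
  -> d [  4.2  -0.6 101.5] r [-0.     0.001 -0.007] rows 2.4 0.1
```

View pics/w23.png

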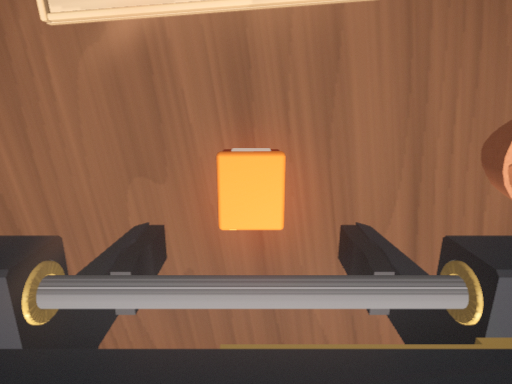

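The tub is flat on the table and centred at (251,190). I'm gripping with full closing time.

Call:
servo_tool([
  [4,0,40,0,0,0,75],
  [4,0,78,0,0,0,68],
  [4,0,97,0,0,0,68],
  [4,0,101,0,0,0,68],
  [4,0,101,0,0,0,40],
  [4,0,101,0,0,0,40],
  [4,0,101,0,0,0,40],
  [4,0,101,0,0,0,40],
], newtons=25)

```text
time_s: 52.83
eef_pos: [0.5472, -0.1054, 0.0203]
tool_rot: [2.379, 2.046, 0.001]
ft_force: [0.5, -0.8, 1.8]
finger_gap: 0.565
```

Call:
servo_tool([
  [0,0,0,0,0,0,40],
  [0,0,0,0,0,0,40],
  [0,0,-40,0,0,0,40],
  [0,0,-80,0,0,0,40],
  [0,0,-115,0,0,-0.1,40],
  [0,0,-115,0,0,-0.22,40],
  [0,0,-115,0,0,-0.34,40],
  [0,0,-115,0,0,-0.46,40],
])

```text
time_s: 53.5
eef_pos: [0.5461, -0.1046, 0.1348]
tool_rot: [1.843, 2.541, -0.001]
ft_force: [0.6, -0.4, -1.6]
finger_gap: 0.567
```

```bash
python3 - <<'E'
from h import *
print(sh(67.5));move(*sh(67.5),135,85.7)
E
```

```text
(np.float64(611.3099965129453), np.float64(83.43893593922289))
t 53.5 pos [ 546.1 -104.6  134.8] jaw 18.1 gap 49.9 F [ 0.6 -0.4 -1.6] q [-0.23  0.14  1.98 -0.    1.02 -0.55]
  -> d [158.4 120.4  -0.5] r [-1.00e-03  3.00e-03 -1.18e+00] rows 4.8 9.4
```

Call:
servo_tool([
  [158,118,-2,0,0,-1.18,40],
  [158,118,-2,0,0,-1.18,40],
  [158,118,-2,0,0,-1.18,40],
  [158,118,-2,0,0,-1.18,40],
  [158,118,-2,0,0,-1.18,40],
  [158,118,-2,0,0,-1.18,40],
  [158,118,-2,0,0,-1.18,40],
  [158,118,-2,0,0,-1.18,40],
])

```text
time_s: 54.17
eef_pos: [0.6094, 0.0831, 0.1347]
tool_rot: [-0.395, -3.115, 0.003]
ft_force: [0.6, -0.9, -1.1]
finger_gap: 0.562
```

```bash
python3 - <<'E'
from h import *
move(*sh(67.5),135,85.7)
E
```

```text
t 54.17 pos [609.4  83.1 134.7] jaw 75.5 gap 49.5 F [ 0.6 -0.9 -1.1] q [ 0.1   0.25  1.85 -0.    1.05 -1.22]
  -> d [-1.7  0.8 -0.3] r [-0.002 -0.001 -0.177] rows 0.0 1.4
```

Call:
servo_tool([
  [-2,1,0,0,0,-0.177,40],
  [-2,1,0,0,0,-0.177,40],
  [-2,1,0,0,0,-0.177,40],
  [-2,1,0,0,0,-0.177,40],
  [-2,1,0,0,0,-0.177,40],
  [-2,1,0,0,0,-0.177,40],
])

```text
time_s: 54.67
eef_pos: [0.6117, 0.0823, 0.1348]
tool_rot: [-0.133, -3.138, 0.002]
ft_force: [0.6, -0.3, -0.2]
finger_gap: 0.565
```

```bash
python3 t4.py w24 67.5
```

```text
held in sheet frame x [19.05625928 99.45126751] y [-26.46953344  22.75429005]
lid z 0.14984089165010217
t 54.77 pos [611.8  82.2 134.9] jaw 85.2 gap 49.4 F [-0.   0.1 -0.7] q [ 0.09  0.25  1.84 -0.    1.05 -1.39]
  -> d [ 0.6  1.3 70.9] r [-0.002 -0.001 -0.01 ] rows 1.7 0.1
```

View pics/w24.png

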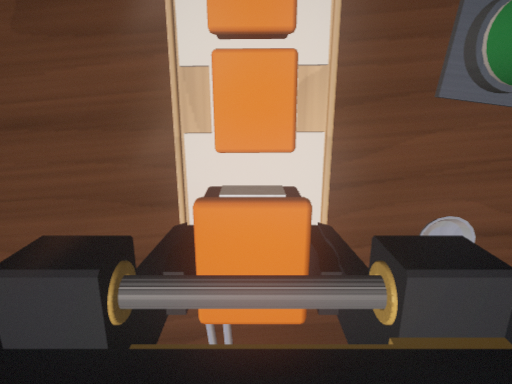

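The held tub is about 2.5 mm too far along, so I'll correct that and lower.

Call:
servo_tool([
  [2.5,1.5,25,0,0,-0.01,40],
  [2.5,1.5,45,0,0,-0.01,40],
  [2.5,1.5,58,0,0,-0.01,40],
  [2.5,1.5,66,0,0,-0.01,40],
  [2.5,1.5,69.5,0,0,-0.01,40],
  [2.5,1.5,70,0,0,-0.01,40],
  [2.5,1.5,70,0,0,-0.01,40],
  [2.5,1.5,70,0,0,-0.01,40],
])

```text
time_s: 55.43
eef_pos: [0.6102, 0.0839, 0.0655]
tool_rot: [0.116, 3.139, -0.002]
ft_force: [0.9, -0.5, -0.8]
finger_gap: 0.562
```

Call:
servo_tool([
  [0,0,0.5,0,0,0,40],
  [0,0,0.5,0,0,0,40],
])

```text
time_s: 55.6
eef_pos: [0.6102, 0.0839, 0.0652]
tool_rot: [0.116, 3.139, -0.002]
ft_force: [-0.9, -1.4, 1.8]
finger_gap: 0.562
```

Call:
servo_tool([
  [0,0,0,0,0,0,62],
  [0,0,0,0,0,0,62],
  [0,0,0,0,0,0,62],
  [0,0,-25,0,0,0,62],
  [0,0,-60,0,0,0,62],
  [0,0,-100,0,0,0,30],
  [0,0,-140,0,0,0,0],
  [10,30,-145,0,0,0,0],
])

```text
time_s: 56.27
eef_pos: [0.6075, 0.1119, 0.2185]
tool_rot: [0.121, 3.126, -0.002]
ft_force: [1.2, 0.3, 1.0]
finger_gap: 0.499
```

```bash
python3 - <<'E'
from h import *
move(517.5,290.5,205,85.5)
E
```

```text
t 56.27 pos [607.5 111.9 218.5] jaw 85.5 gap 44.0 F [1.2 0.3 1. ] q [ 0.14  0.17  1.78 -0.    1.18 -1.35]
  -> d [103.8 171.1  11.9] r [-0.001  0.014  0.001] rows 4.8 0.1
```

Call:
servo_tool([
  [104,171,5,0,0.01,0,0],
  [104,171,5,0,0.01,0,0],
  [104,171,5,0,0.01,0,0],
  [104,171,5,0,0.01,0,0],
  [104,171,5,0,0.01,0,0],
  [104,171,5,0,0.01,0,0],
  [104,171,5,0,0.01,0,0],
  [104,171,5,0,0.01,0,0],
])

```text
time_s: 56.93
eef_pos: [0.5108, 0.2928, 0.204]
tool_rot: [-0.114, -3.129, 0.003]
ft_force: [-0.1, 0.1, 0.6]
finger_gap: 0.005
```

```bash
python3 - <<'E'
from h import *
get_image("side");im=snap("top","t16")
seg(im,(0,0,150),(180,70,255),.045,(.02,.07),box=(.3,.8,0,.2),amin=20,nm="sheet")
look(im,.079,(.06,.1),(.3,.8,0,.2))
move(517.5,290.5,153,85.5)
g=im["frame"];cv2.imwrite("pics/t16c.png",cv2.resize(g[130:260,90:260],None,fx=4,fy=4,interpolation=cv2.INTER_CUBIC))
E
```

```text
sheet px [195. 194.] c 544.8 88.9 dim 212.6 102.7 ang -4.3
orange px [191. 217.] c 477.3 92.9 dim 55.6 47.0 ang -4.1
orange px [192. 193.] c 545.0 90.1 dim 56.5 48.8 ang -3.8
orange px [195. 170.] c 612.7 83.6 dim 59.7 47.0 ang -3.8
t 57.03 pos [511.4 291.9 204.1] jaw 85.7 gap 0.3 F [-0.3 -0.   0.2] q [ 0.47  0.14  1.84  0.    1.17 -1.02]
  -> d [-6.8 -0.8 51. ] r [-0.002 -0.011  0.003] rows 1.2 0.1
```

View pics/t16c.png

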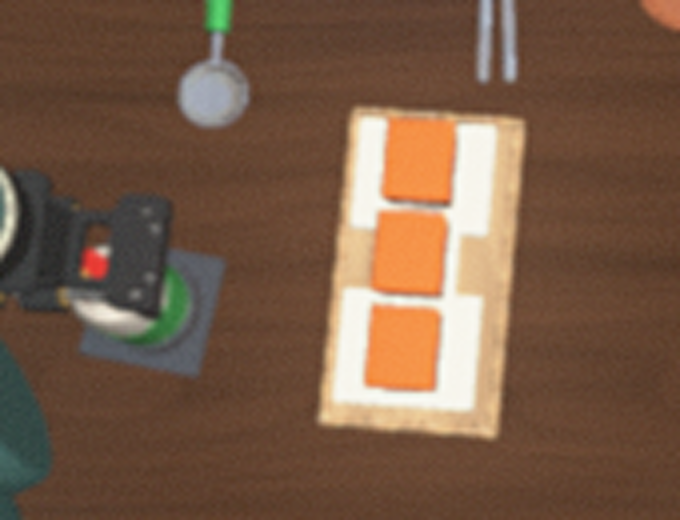

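All three oranges are on the sheet at x-offsets of about −67.6, 0 and +68 mm from its centre. Now the second press.

Call:
servo_tool([
  [-6,-1,10,0,-0.011,0,0],
  [-6,-1,25,0,-0.011,0,0],
  [-6,-1,36,0,-0.011,0,0],
  [-6,-1,42,0,-0.011,0,0],
  [-6,-1,47,0,-0.011,0,0],
  [-6,-1,50,0,-0.011,0,0],
  [-6,-1,51,0,-0.011,0,0],
  [-6,-1,51,0,-0.011,0,0],
])

```text
time_s: 57.7
eef_pos: [0.5169, 0.2901, 0.1572]
tool_rot: [0.117, 3.138, -0.005]
ft_force: [-7.1, -7.6, 21.0]
finger_gap: 0.004
```

Call:
servo_tool([
  [0,0,0.5,0,0,0,0],
  [0,0,0.5,0,0,0,0],
  [0,0,0.5,0,0,0,0],
])

```text
time_s: 57.95
eef_pos: [0.5169, 0.2901, 0.1572]
tool_rot: [0.117, 3.138, -0.005]
ft_force: [-8.3, -9.3, 22.4]
finger_gap: 0.003
```

The cap is bottomed again at z = 157.2 mm with 22 N. I'm releasing upward and moving away to check the pack.

Call:
servo_tool([
  [0,0,-8,0,0,0,0],
  [0,0,-20,0,0,0,0],
  [0,0,-50,0,0,0,0],
  [0,0,-90,0,0,0,0],
  [0,0,-110,0,0,0,0],
  [60,60,-110,0,0,0,0],
  [120,150,-110,0,0,0,0],
  [120,150,-110,0,0,0,0],
])

```text
time_s: 58.62
eef_pos: [0.4437, 0.394, 0.2638]
tool_rot: [0.121, 3.138, 0.0]
ft_force: [-0.0, -0.4, -0.9]
finger_gap: 0.006
```

Call:
servo_tool([
  [30,80,0,0,0,0,0],
  [60,150,0,0,0,0,0],
  [60,150,0,0,0,0,0],
  [60,150,0,0,0,0,0],
  [60,150,0,0,0,0,0],
  [60,150,0,0,0,0,0],
  [60,150,0,0,0,0,0],
])

```text
time_s: 59.2
eef_pos: [0.395, 0.5469, 0.2617]
tool_rot: [-0.115, -3.139, 0.005]
ft_force: [0.8, 0.5, 0.1]
finger_gap: 0.01
```

```bash
python3 - <<'E'
from h import *
im=snap("top","t17");im2=snap("side","s17")
seg(im,(0,0,150),(180,70,255),.045,(.02,.07),box=(.3,.8,0,.2),amin=20,nm="sheet")
look(im,.079,(.06,.1),(.3,.8,0,.2))
print([(round(d["score"],2),np.round(d["location"],4)) for d in models.landmark_of("nozzle_top","side")[:2]])
c=cloud(im2);f=im2["frame"];hsv=cv2.cvtColor(f,cv2.COLOR_BGR2HSV)
m=((hsv[...,0]<5)|(hsv[...,0]>172))&(hsv[...,1]>150)&(c[...,2]>.12)&(c[...,2]<.2)&(np.hypot(c[...,0]-.517,c[...,1]-.29)<.02);print("cap z",np.median(c[m][:,2]),m.sum())
c=cloud(im).reshape(-1,3);t=np.radians(-4.3)
d=(c[:,:2]-[.5445,.0885])@np.array([[np.cos(t),-np.sin(t)],[np.sin(t),np.cos(t)]])
for n,mm in(("sheet",(abs(d[:,0])>.03)&(abs(d[:,0])<.1)&(abs(d[:,1])>.03)&(abs(d[:,1])<.046)),("tops",(abs(d[:,1])<.02)&((abs(abs(d[:,0])-.0675)<.02)|(abs(d[:,0])<.02)))):
    A=np.c_[d[mm],np.ones(mm.sum())];print(n,np.linalg.lstsq(A,c[mm][:,2],rcond=None)[0].round(4))
cv2.imwrite("pics/s17c.png",cv2.resize(f[180:360,140:340],None,fx=3.3,fy=3.3,interpolation=cv2.INTER_CUBIC))
s=sensors.read_state();print(s["time_s"],s["eef_pos"])
for nme,b in(("t0",cv2.imread("pics/top0.png")),):
    cv2.imwrite("pics/diff.png",cv2.resize(np.hstack([b[90:290,80:430],im["frame"][90:290,80:430]]),None,fx=1.1,fy=1.1))
E
```

```text
sheet px [195. 194.] c 544.8 89.0 dim 212.6 102.6 ang -4.3
orange px [191. 217.] c 477.3 92.9 dim 55.6 47.1 ang -4.1
orange px [192. 193.] c 545.1 90.0 dim 56.8 48.8 ang -4.3
orange px [195. 170.] c 612.7 83.6 dim 59.6 47.1 ang -3.7
[]
cap z 0.1565440195916501 13
sheet [0.0038 0.0172 0.046 ]
tops [0.0011 0.0118 0.0803]
59.35 [0.39589191 0.54595975 0.26226385]
```

View pics/s17c.png

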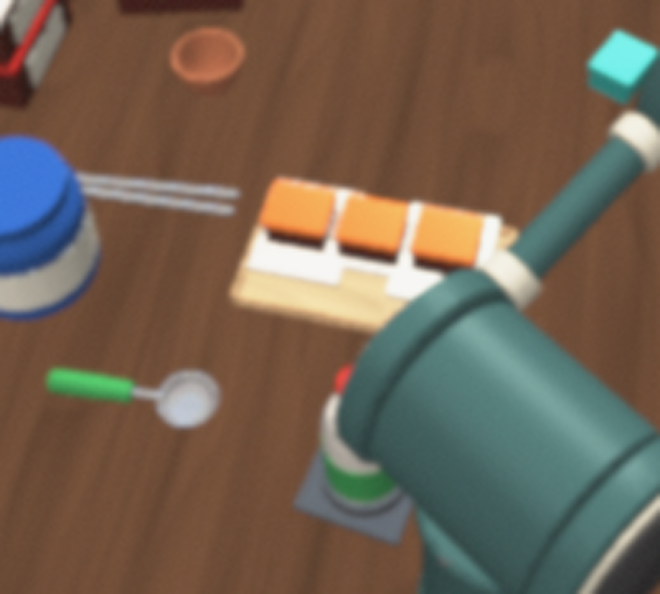

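View pics/diff.png

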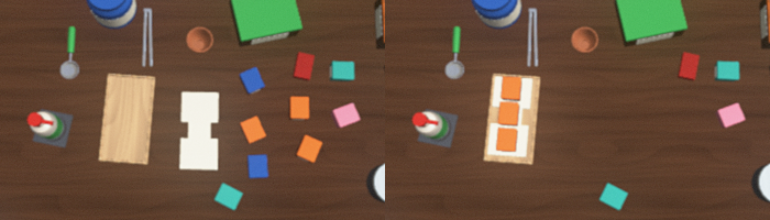

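The final side and top views show three oranges flat in a row on the level sheet, and the cap up (z ≈ 156.5 mm). Carton, bowl, tongs, spoon and the look-alikes are unmoved, and the arm is clear. Handing in.

```bash
python3 - <<'E'
from h import *
print(robot.close_job())
E
```

```text
the job is handed in; nothing more can be done
None
```

The pack is finished and the job was handed in at about 59 s of the 208 s allowed. It went in the order asked:
1. Both blue tubs went into the tray, and I pressed the nozzle fully down (tool at 157 mm, 15 N) and let it spring back.
2. The sheet went on level and square, and all three orange tubs went on it in a row.
3. I pressed the nozzle again (157 mm, 22 N) and let it go.

**Knocked tub:** one orange tub was knocked off the sheet and landed upside down, propped on the tongs, before the second press. I lifted it off, turned it upright in two grips and put it back. One regrip missed because the fingers had not finished closing; I repeated it with a longer close.

**Last checks:**
- **Sheet:** centred within about 2 mm of the tray and aligned to about 0.3°; the fitted tilt was about 1° at most.
- **Orange tubs:** wholly on the sheet, at about −68, 0 and +68 mm along it, tops level at about 80 mm.
- **Nozzle cap:** back up at about 156.5 mm by depth (only 13 pixels). The landmark network returned nothing for the nozzle in that last side picture because the arm partly hid it; the top picture shows the cap clear.
- **Blue tubs:** hidden under the sheet at the end, so I judged them only from the sheet's height and level.
- **Everything else:** looked unmoved in the before-and-after top pictures, including the tongs.

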